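# Put the print-bench tools back on their outlines

## Robot

A 6-joint arm with a two-finger parallel gripper is mounted at the origin on the work surface. World frame = base frame: x ahead of the robot, y to its left, z up, the work surface at z = 0. Lengths are in m, angles in degrees, forces in N, time in s.
With the tool pointing down it reaches from about 0.425 to 0.925 m from the base axis. Payload 12.5 kg.
Tool frame: the origin (TCP) lies at the very end of the fingers, on their centre line; the grasp point (between the pads) lies 19 mm behind it (env.grip_depth is the distance from the TCP to the grasp point, in m); x points along the fingers, y is the direction in which the jaws open and shut, and the axes are right-handed (so a half turn about x gives the same grasp; the last joint's range is limited). The gripper opens to 85 mm and grips with 20 to 120 N. Pads are 22 mm wide; open, the fingers measure 114 mm over their backs; the gripper's body (76 mm by 85 mm) begins 54 mm behind the grasp point. The pads swing forward as they close: fully open they stand 13 mm farther back than shut.
Start: joints at [58.637, 28.126, 89.318, -0, 62.55, -6.05], TCP at [0.267, 0.565, 0.231] pointing down, gripper open.
Joint ranges: [-177.58, 177.58], [-47.91, 125.51], [2.72, 160], [-65.01, 245.01], [3.68, 167.84], [-153.87, 153.87]. Speed limits (degrees/s): [127.2, 127.2, 159.86, 180, 180, 180].

## Interface

Orientations are given as a 3x3 rotation matrix whose columns are the frame's x, y, z axes.
In Python, from plant import env gives the robot as it stands.
- The arm moves only by the tool play_rows, never from a script. Its argument "plan" is one flat list of numbers, 7 for each row, row after row: the shift along the tool's x, y, z each as a share of 0.1 m, from -1 to 1, then the turn, a rotation vector about the tool's x, y, z each as a share of 90 degrees, from -1 to 1, then the opening, from -1 (shut) to 1 (fully open). A call has 1 to 12 rows; each row is the pose to reach, as a shift and turn from the pose measured when the call began, along the tool's axes at that moment; what a row does not reach only later rows make up. A row lasts 1/8 s, in which the tool goes at most 62.5 mm and 10.7 degrees, less where a joint would pass 70% of its speed; a pose out of reach is approached as far as the arm can. A call with a number of a shift or a turn outside -1 to 1 is refused whole. A call with a gripper value outside its range is refused whole. The fingers move at their own pace and stop on an object; "force" is the grip in N (left out, the last holds). Time passes only in rows, so rows that repeat a pose let the fingers close. It gives the time, the measured TCP pose, the force and the opening at its end, in the units of the state.
- env.get_obs(): the state, without advancing time (a new reading comes with each control period).
- env.capture(name): name is "side" or "top" or "wrist"; returns the picture (420x560x3 uint8, red, green, blue); there is no depth.
- env.get_calibration(name): a dict with "vfov" (degrees; the focal length in pixels is half the picture's height over the tangent of half this angle, whatever the lens; pixels are square), "cx", "cy" (the principal point, pixels), "pose" (4x4, takes a point from camera to world coordinates); the wrist camera has in their place "tool_from_camera" (4x4, takes a point from camera to tool coordinates, whose origin is the TCP and whose axes are the tool frame's). Camera axes: x right, y down, z forward; pixel columns grow to the right and rows downward; lengths in m; the calibration is good to about 2 mm. A picture is of the moment at which its call begins: read the wrist's pose just before it. get_calibration takes no time and is no camera call.
- env.sign_off(): hands the job in, once; it reports no verdict.
The state is a dict: "time": time; "joint_pos": joint angles; "qd": joint speeds; "effort": joint torques, N m; "ee_pos": TCP position; "eef_rot": TCP orientation; "wrist_force": force on the tool from outside, world axes, zero at the start; "moment": the same for the moment, N m; "gripper_width": finger opening in m.
Only numpy, scipy, OpenCV 4.12 (cv2) and the standard library are available. Lean on these libraries where they do the work, as an engineer would, in place of code of your own. Each camera call takes 0.05 s, during which the arm holds its last target.

## Task

Set each of the four printing tools - ink roller, printing block, ink tin and round rubbing pad - on the pad that bears its outline, flat and centred inside the drawn line and turned the way the outline shows, with the roller's handle on the narrow leg of its T. The roller and the block are lying on each other's pads; the pad without any outline is a free spot to park one of them while you swap them. Set the tools down gently, without dropping them, and leave the roll of tape where it is.

Things in the scene. Friction and masses are not known exactly. Their poses are not given: they have to be found in the camera images.
- brayer: Ink roller, T-shaped from above, 0.25 kg: dark rubber roller (34 mm thick, 60 long, along y) in a steel yoke 72 wide (y) reaching back to x=-27; round wooden handle 22 mm thick, x=-26 to -100, axis 24 above the underside, with foot at x=-92. Origin under the roller's middle at underside level; +x from handle to roller, z up. Grip across the handle (y) near x=-50. Starts on the block's pad.
- block: Hand printing block of dark wood: base 94 mm (x) by 56 mm (y), 14 mm thick, with a central upright grip rib on top 60 mm long (x), 22 mm wide (y), from 14 to 52 mm above the underside. Origin at the centre of the underside; z up. About 0.2 kg. It starts on the ink roller's pad. Turned half round it is the same.
- tin: Closed round dark metal ink tin, 58 mm in diameter, 44 mm high. Origin at the centre of the underside, z up. About 0.25 kg. It starts on the bare bench.
- baren: Round rubbing pad (baren): black disc 78 mm in diameter, 14 mm thick, with a central upright wooden grip rib on top 60 mm long (x), 22 mm wide (y), from 14 to 52 mm above the underside. Origin at the centre of the underside, z up. About 0.2 kg. It starts on the bare bench.
- pad_brayer: Fixed plywood pad, 136 (x) by 98 (y) by 4 mm thick; origin at the centre of its underside, on the bench; z up. Painted with a black T outline for the ink roller: the roller's origin belongs at x = +42 mm, y = 0 of the pad, on its 4 mm high top, with the roller's +x along the pad's +x (the leg of the T runs to -x). The outline is 6 to 8 mm outside the roller all round.
- pad_block: Fixed plywood pad, 136 (x) by 98 (y) by 4 mm thick; origin at the centre of its underside, on the bench; z up. Painted with a black rectangle outline, 110 mm along x by 72 mm along y, centred on the pad, for the printing block (its long side along the pad's x).
- pad_tin: Fixed plywood pad, 136 (x) by 98 (y) by 4 mm thick; origin at the centre of its underside, on the bench; z up. Painted with the smaller black circle, 72 mm in diameter, centred on the pad, for the ink tin.
- pad_baren: Fixed plywood pad, 136 (x) by 98 (y) by 4 mm thick; origin at the centre of its underside, on the bench; z up. Painted with the larger black circle, 94 mm in diameter, centred on the pad, for the round rubbing pad (which way its rib points does not matter).
- pad_bare: Fixed plywood pad, 136 (x) by 98 (y) by 4 mm thick; origin at the centre of its underside, on the bench; z up. No outline: the free spot. Empty at the start.
- tape: Roll of paper tape lying flat on the bench, a ring 92 mm in outer diameter with a 68 mm hole, 24 mm high; origin at the centre of its underside. A bystander, to be left alone.

How it is judged:
By the outcome, as a careful person would: the job done as asked, in the order asked, and still so for the second after the job is handed in, with the robot touching nothing.
It also fails if it takes over 144 s, if anything falls off the work surface, if the arm or the gripper's body presses on something with over 40 N, if the wrist force passes 120 N, or if a joint passes its speed limit or range.

## Working session

There is one attempt and no reset: what is moved stays moved. The work goes in short steps, Python scripts to look and compute and a tool call to move; the robot and the scene stay as the last step left them, time stands still between calls to the robot, and variables do not carry over. Pictures are saved under pics/ and viewed, and the job is handed in when it is done.

Besides the shell and the picture viewer there is one more tool, called after "Request:" as a command line: name --argument value ..., lists and objects as JSON in quotes. play_rows: Moves the arm, as the interface text tells. Its arguments: {"type":"object","properties":{"plan":{"type":"array","items":{"type":"number"}},"force":{"type":"number"}},"required":["plan"]}

```bash
ls; mkdir -p pics; python3 - <<'E'
from plant import env
import cv2,numpy as np
np.set_printoptions(precision=4,suppress=True)
for n in ("top","side","wrist"):
    c=env.get_calibration(n);print(n,c)
    cv2.imwrite(f"pics/{n}0.png",env.capture(n)[:,:,::-1])
print(env.get_obs())
E
```

```text
pics
top {'vfov': 54.20188401316796, 'cx': 282.18182984448106, 'cy': 205.1272735667199, 'pose': array([[-0.0212, -0.9811,  0.1923,  0.3118],
       [-0.9997,  0.0228,  0.0063, -0.0092],
       [-0.0106, -0.1921, -0.9813,  1.1629],
       [ 0.    ,  0.    ,  0.    ,  1.    ]])}
side {'vfov': 54.575332146213356, 'cx': 281.5281844293184, 'cy': 199.05353062655882, 'pose': array([[ 0.8243, -0.3401,  0.4526,  0.1412],
       [-0.566 , -0.4755,  0.6734, -0.6142],
       [-0.0138, -0.8113, -0.5845,  0.5651],
       [ 0.    ,  0.    ,  0.    ,  1.    ]])}
wrist {'vfov': 67.96129318009952, 'cx': 280.6220702667915, 'cy': 206.5009107506651, 'tool_from_camera': array([[-0.0008, -0.2666,  0.9638, -0.1428],
       [ 1.    ,  0.0001,  0.0008,  0.0005],
       [-0.0003,  0.9638,  0.2666, -0.0658],
       [ 0.    ,  0.    ,  0.    ,  1.    ]])}
{'time': 0.15, 'joint_pos': array([58.6373, 28.1566, 89.3398,  0.0001, 62.5495, -6.0518]), 'qd': array([-0.0121, -0.0561, -0.1966, -0.025 , -0.0155,  0.1059]), 'effort': array([  0.0024, -61.8694, -26.1696,  -0.    ,   0.0031,  -0.    ]), 'ee_pos': array([0.2671, 0.5649, 0.2309]), 'eef_rot': array([[-0.0004,  0.4275,  0.904 ],
       [-0.0007,  0.904 , -0.4275],
       [-1.    , -0.0008, -0.0001]]), 'wrist_force': array([-0.3453, -0.3552, -0.6869]), 'moment': array([-0.0131, -0.035 , -0.0143]), 'gripper_width': 0.08541359821254402}
```

View pics/top0.png

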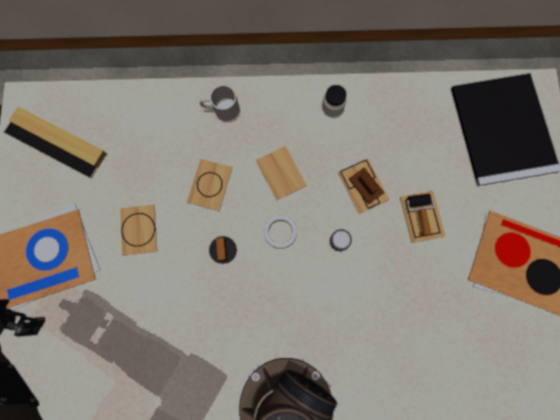

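View pics/side0.png

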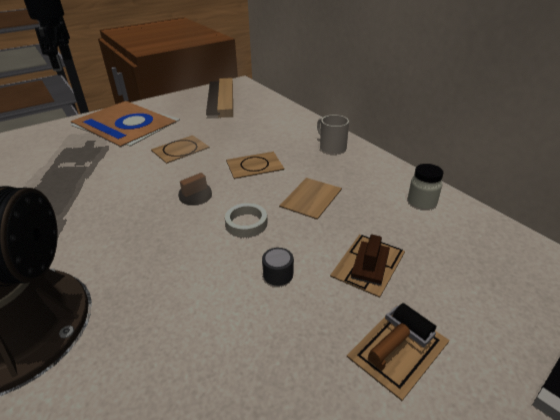

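View pics/wrist0.png

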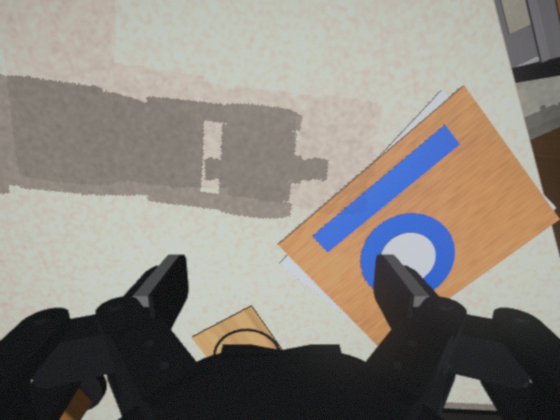

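```bash
cat > h.py <<'E'
import numpy as np,cv2
from scipy.spatial.transform import Rotation as R
np.set_printoptions(precision=4,suppress=True)
from plant import env
def f_of(c): return 210/np.tan(np.radians(c['vfov']/2))
def campose(n,obs=None):
    c=env.get_calibration(n)
    if n!='wrist': return c,c['pose']
    T=np.eye(4);T[:3,:3]=obs['eef_rot'];T[:3,3]=obs['ee_pos']
    return c,T@c['tool_from_camera']
def px2w(uv,z,c,P):
    uv=np.atleast_2d(np.array(uv,float));f=f_of(c)
    d=np.c_[(uv[:,0]-c['cx'])/f,(uv[:,1]-c['cy'])/f,np.ones(len(uv))]@P[:3,:3].T
    o=P[:3,3];t=(z-o[2])/d[:,2]
    return o+d*t[:,None]
def w2px(w,c,P):
    w=np.atleast_2d(np.array(w,float));q=(w-P[:3,3])@P[:3,:3];f=f_of(c)
    return np.c_[c['cx']+f*q[:,0]/q[:,2],c['cy']+f*q[:,1]/q[:,2]]
def Rdown(yaw):
    """tool x down; tool y (jaw dir) at world yaw deg"""
    a=np.radians(yaw);x=np.array([0,0,-1.]);y=np.array([np.cos(a),np.sin(a),0]);return np.c_[x,y,np.cross(x,y)]
def go(pos,yaw,obs=None):
    """shares for move from present pose"""
    o=obs or env.get_obs();Rt=o['eef_rot']
    y0=np.degrees(np.arctan2(Rt[1,1],Rt[0,1]))
    d=(yaw-y0+90)%180-90
    R2=Rdown(y0+d)
    s=Rt.T@(np.array(pos)-o['ee_pos'])/0.1
    r=R.from_matrix(Rt.T@R2).as_rotvec()/(np.pi/2)
    print('t',round(o['time'],2),'pos',o['ee_pos'],'yaw',round(y0,2),'w',round(o['gripper_width'],4),'q6',o['joint_pos'][5],'| shares',s,r)
E
python3 - <<'E'
from h import *
c,P=campose('top')
n=['pbaren','ptin','bare','pT','pRect']
print(px2w([(138,230),(210,185),(281,172),(364,186),(422,216)],.004,c,P))
print('baren,tape,tin',px2w([(222,249)],.014,c,P),px2w([(281,232)],.024,c,P),px2w([(341,239)],.044,c,P))
im=cv2.imread('pics/top0.png')
cv2.imwrite('pics/z1.png',cv2.resize(im[140:260,320:460],None,fx=5,fy=5,interpolation=cv2.INTER_CUBIC))
E
```

```text
[[ 0.4761  0.4113  0.004 ]
 [ 0.6035  0.2071  0.004 ]
 [ 0.6377 -0.0004  0.004 ]
 [ 0.5899 -0.24    0.004 ]
 [ 0.498  -0.3998  0.004 ]]
baren,tape,tin [[0.4158 0.1693 0.014 ]] [[0.4586 0.0031 0.024 ]] [[ 0.4331 -0.1605  0.044 ]]
```

View pics/z1.png

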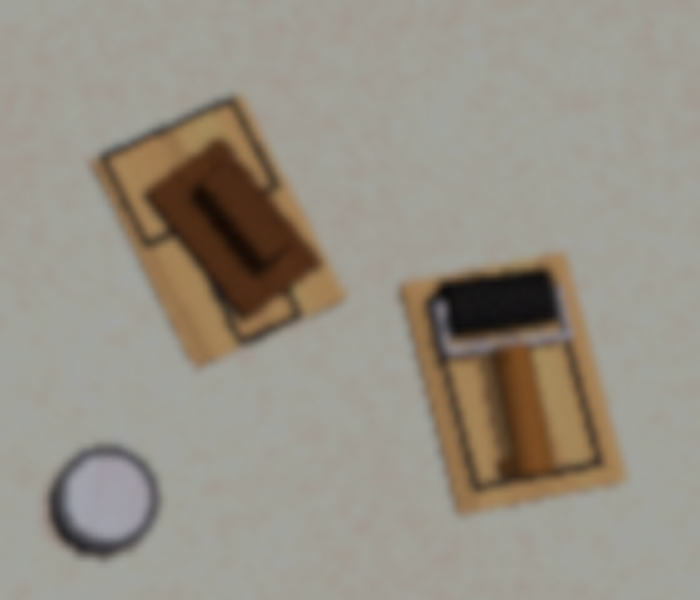

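Request:
play_rows --plan '[0,-0.22,0.43,0,0,0,1,0,-0.43,0.86,0,0,0,1,0,-0.43,0.86,0,0,0,1]'

```text
time: 0.52
ee_pos: [0.328, 0.4874, 0.2309]
eef_rot: [[-0.001, 0.43, 0.903], [-0.001, 0.903, -0.43], [-1.0, -0.001, 0.0]]
wrist_force: [0.7, 0.6, 0.5]
gripper_width: 0.0856
```

Request:
play_rows --plan '[0,-0.22,0.43,0,0,0,1,0,-0.43,0.86,0,0,0,1,0,-0.43,0.86,0,0,0,1]'

```text
time: 0.9
ee_pos: [0.3883, 0.4103, 0.2309]
eef_rot: [[-0.001, 0.433, 0.901], [-0.001, 0.901, -0.433], [-1.0, -0.002, 0.0]]
wrist_force: [-1.2, 0.4, -0.0]
gripper_width: 0.0856
```

Request:
play_rows --plan '[0,-0.22,0.43,0,0,0,1,0,-0.43,0.86,0,0,0,1,0,-0.43,0.86,0,0,0,1]'

```text
time: 1.27
ee_pos: [0.4482, 0.3336, 0.2308]
eef_rot: [[-0.001, 0.435, 0.9], [-0.001, 0.9, -0.435], [-1.0, -0.002, -0.0]]
wrist_force: [-0.4, 0.8, -0.3]
gripper_width: 0.0855
```

Request:
play_rows --plan '[0,-0.22,0.43,0,0,0,1,0,-0.43,0.86,0,0,0,1,0,-0.43,0.86,0,0,0,1,0,-0.43,0.86,0,0,0,1]'

```text
time: 1.78
ee_pos: [0.5062, 0.2588, 0.2308]
eef_rot: [[-0.001, 0.434, 0.901], [-0.001, 0.901, -0.434], [-1.0, -0.002, -0.001]]
wrist_force: [-0.8, 0.3, 0.4]
gripper_width: 0.0853
```

```bash
cat > look.py <<'E'
from h import *
import sys,pickle
n=sys.argv[1]
o=env.get_obs();im=env.capture('wrist')[:,:,::-1]
cv2.imwrite(f'pics/{n}.png',im);pickle.dump(o,open(f'pics/{n}.pkl','wb'))
print(o['time'],o['ee_pos'],o['qd'])
E
python3 look.py w1
```

```text
1.775 [0.5062 0.2588 0.2308] [ 0.7274 -0.2739  0.259  -0.0852 -0.0772 -0.2554]
```

View pics/w1.png

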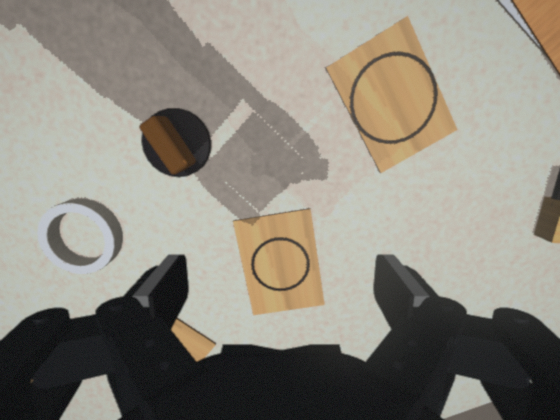

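```bash
cat >> h.py <<'E'
import pickle
def load(n,cam='wrist'):
    im=cv2.imread(f'pics/{n}.png');o=pickle.load(open(f'pics/{n}.pkl','rb'))
    c,P=campose(cam,o);return im,c,P
def rect(im,c,P,ctr,z,half=.1,mm=0.5):
    """top-down: pixel (i,j): col -> world -y, row -> world -x (up = +x); mm per px"""
    N=int(2*half*1000/mm)
    j,i=np.meshgrid(np.arange(N),np.arange(N))
    w=np.stack([ctr[0]+half-i*mm/1000,ctr[1]+half-j*mm/1000,np.full(i.shape,z)],-1).reshape(-1,3)
    p=w2px(w,c,P).astype(np.float32).reshape(N,N,2)
    return cv2.remap(im,p[...,0],p[...,1],cv2.INTER_CUBIC)
def r2w(u,v,ctr,half=.1,mm=.5): return np.array([ctr[0]+half-v*mm/1000,ctr[1]+half-u*mm/1000])
def darkcircle(n,ctr,z,rad,tol=.006,half=.08,thr=70):
    im,c,P=load(n);q=rect(im,c,P,ctr,z,half);cv2.imwrite('pics/r_tmp.png',q)
    g=q.max(2);m=(g<thr).astype(np.uint8)
    cs,_=cv2.findContours(m,cv2.RETR_LIST,cv2.CHAIN_APPROX_NONE)
    for k in cs:
        if len(k)<60: continue
        e=cv2.fitEllipse(k)
        if all(abs(a*.5/1000-2*rad)<2*tol for a in e[1]): print('ctr',r2w(*e[0],ctr,half),'axes mm',np.array(e[1])*.5)
E
python3 - <<'E'
from h import *
im,c,P=load('w1')
for nm,uv,z,r in (('pbaren',(394,97),.004,.047),('ptin',(280,264),.004,.036),('baren',(176,142),.014,.039)):
    ctr=px2w([uv],z,c,P)[0];print(nm,ctr)
    for t in (50,70,90): darkcircle('w1',ctr,z,r,thr=t)
    cv2.imwrite(f'pics/r_{nm}.png',cv2.imread('pics/r_tmp.png'))
cv2.imwrite('pics/r.png',cv2.hconcat([cv2.resize(cv2.imread(f'pics/r_{k}.png'),(256,256)) for k in('pbaren','ptin','baren')]))
E
```

```text
pbaren [0.4795 0.4133 0.004 ]
ctr [0.4811 0.4114] axes mm [92.0486 92.7215]
ctr [0.481  0.4118] axes mm [95.1523 95.7208]
ptin [0.6085 0.2091 0.004 ]
ctr [0.609  0.2089] axes mm [71.8802 72.0202]
ctr [0.6089 0.2091] axes mm [70.0985 70.3839]
ctr [0.609  0.2088] axes mm [73.5929 73.9404]
baren [0.4169 0.1707 0.014 ]
ctr [0.4186 0.1732] axes mm [67.2864 72.0339]
ctr [0.4182 0.1721] axes mm [70.6831 74.8955]
ctr [0.4179 0.1725] axes mm [71.7272 75.4342]
```

View pics/r.png

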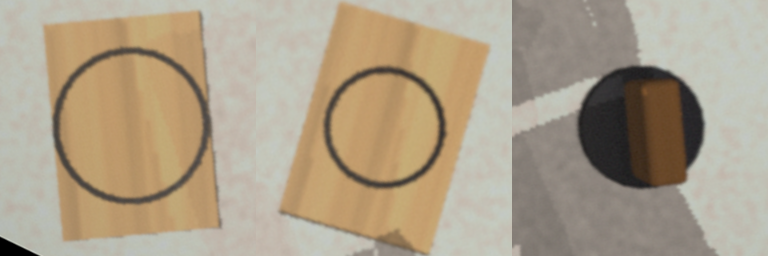

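```bash
cat >> h.py <<'E'
def brown(n,ctr,z,half=.06,lo=(0,60,60),hi=(20,255,255),mm=.25,out='pics/r_tmp.png'):
    im,c,P=load(n);q=rect(im,c,P,ctr,z,half,mm);h=cv2.cvtColor(q,cv2.COLOR_BGR2HSV)
    m=cv2.inRange(h,lo,hi);m=cv2.morphologyEx(m,cv2.MORPH_OPEN,np.ones((7,7)))
    cs,_=cv2.findContours(m,cv2.RETR_EXTERNAL,cv2.CHAIN_APPROX_NONE)
    k=max(cs,key=cv2.contourArea);b=cv2.minAreaRect(k);bp=cv2.boxPoints(b)
    cv2.polylines(q,[bp.astype(int)],True,(0,255,0),1);cv2.imwrite(out,q)
    w=np.array([r2w(*p,ctr,half,mm) for p in bp]);e1,e2=w[1]-w[0],w[2]-w[1]
    L=e1 if np.linalg.norm(e1)>np.linalg.norm(e2) else e2
    print('ctr',r2w(*b[0],ctr,half,mm),'size',np.linalg.norm(e1),np.linalg.norm(e2),'long yaw',np.degrees(np.arctan2(L[1],L[0]))%180)
E
python3 - <<'E'
from h import *
for s in (60,90,110,130): brown('w1',(.418,.172),.052,lo=(0,60,s))
E
```

```text
ctr [0.4175 0.1738] size 0.030633336 0.059369374 long yaw 5.5529785
ctr [0.4169 0.1694] size 0.020067483 0.05736902 long yaw 6.709839
ctr [0.4406 0.1804] size 0.0017499924 0.0022500157 long yaw 0.0Traceback (most recent call last):
  File "<stdin>", line 2, in <module>
  File "h.py", line 55, in brown
    k=max(cs,key=cv2.contourArea);b=cv2.minAreaRect(k);bp=cv2.boxPoints(b)
ValueError: max() iterable argument is empty
```

View pics/r_tmp.png

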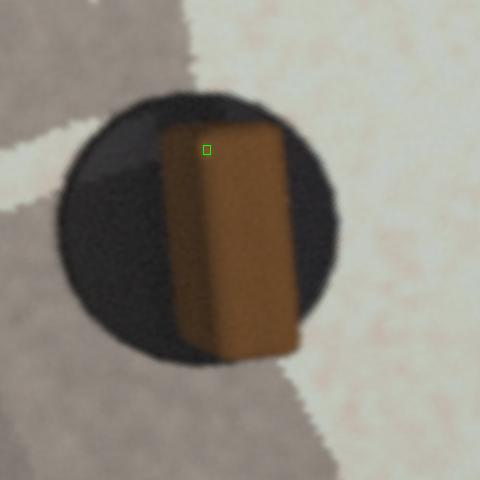

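```bash
python3 -c "
from h import *
go((.417,.171,.09),96.7)
go((.417,.171,.020),96.7)"
```

```text
t 1.82 pos [0.5061 0.259  0.2308] yaw 64.3 w 0.0849 q6 -43.809501976800966 | shares [ 1.4102 -1.1767 -0.4203] [-0.36   -0.0006  0.0009]
t 1.82 pos [0.5061 0.259  0.2308] yaw 64.3 w 0.0849 q6 -43.809501976800966 | shares [ 2.1102 -1.1756 -0.42  ] [-0.36   -0.0006  0.0009]
```

Request:
play_rows --plan '[0.4,-0.5,-0.2,-0.12,0,0,1,0.8,-0.9,-0.4,-0.24,0,0,1,0.8,-0.99,-0.42,-0.36,0,0,1,0.8,-0.99,-0.42,-0.36,0,0,1]'

```text
time: 2.33
ee_pos: [0.4245, 0.1887, 0.1511]
eef_rot: [[-0.001, -0.117, 0.993], [-0.001, 0.993, 0.117], [-1.0, -0.001, -0.001]]
wrist_force: [1.0, 0.0, 0.6]
gripper_width: 0.0855
```

```bash
python3 -c "
from h import *
go((.417,.171,.020),96.7)"; python3 look.py w2
```

```text
t 2.33 pos [0.4245 0.1887 0.1511] yaw 96.7 w 0.0855 q6 -80.81701492034054 | shares [ 1.3116 -0.1653 -0.0933] [-0.     -0.0009  0.0006]
2.325 [0.4245 0.1887 0.1511] [ 0.1551  0.2215 -2.5137  0.0706  0.4344  4.2355]
```

View pics/w2.png

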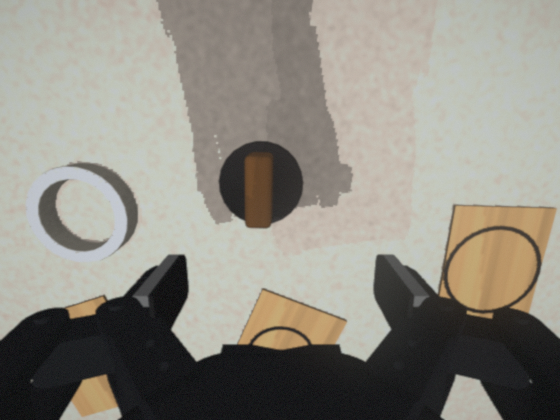

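```bash
python3 -c "
from h import *
brown('w2',(.418,.172),.052,lo=(0,60,90));brown('w2',(.418,.172),.052,lo=(0,60,75));brown('w2',(.418,.172),.052,lo=(0,60,60))
for t in (50,70,90): darkcircle('w2',(.417,.171),.014,.039,thr=t)
for t in (50,70,90): darkcircle('w2',(.481,.4115),.004,.047,thr=t)"
```

```text
ctr [0.4167 0.1686] size 0.019378519 0.05783413 long yaw 5.26239
ctr [0.416  0.1689] size 0.02108737 0.059030697 long yaw 5.624634
ctr [0.4148 0.1691] size 0.022547042 0.061400328 long yaw 5.5171356
ctr [0.4159 0.1692] axes mm [68.1475 73.9448]
ctr [0.4162 0.1695] axes mm [69.428  75.4664]
ctr [0.4814 0.4121] axes mm [91.4211 92.0109]
```

Request:
play_rows --plan '[0.2,-0.18,-0.1,0.012,0,0,1,0.7,-0.18,-0.1,0.012,0,0,1,0.9,-0.18,-0.1,0.012,0,0,1,0.9,-0.18,-0.1,0.012,0,0,1]'

```text
time: 2.88
ee_pos: [0.4176, 0.1705, 0.0607]
eef_rot: [[-0.002, -0.093, 0.996], [-0.001, 0.996, 0.093], [-1.0, -0.001, -0.002]]
wrist_force: [0.4, 0.4, 0.7]
gripper_width: 0.0858
```

```bash
python3 -c "
from h import *
go((.416,.1692,.020),95.6)"
```

```text
t 2.88 pos [0.4176 0.1705 0.0607] yaw 95.32 w 0.0858 q6 -81.39648866786891 | shares [ 0.4071 -0.0115 -0.0167] [-0.0031 -0.001   0.0006]
```

Descend and grip.

Request:
play_rows --plan '[0.2,-0.01,-0.015,0,0,0,1,0.4,-0.01,-0.015,0,0,0,1,0.4,-0.01,-0.015,0,0,0,1,0.4,-0.01,-0.015,0,0,0,-1,0.4,-0.01,-0.015,0,0,0,-1,0.4,-0.01,-0.015,0,0,0,-1,0.4,-0.01,-0.015,0,0,0,-1,0.4,-0.01,-0.015,0,0,0,-1]' --force 40

```text
time: 3.88
ee_pos: [0.4163, 0.1694, 0.0212]
eef_rot: [[-0.001, -0.092, 0.996], [-0.001, 0.996, 0.092], [-1.0, -0.001, -0.001]]
wrist_force: [-0.6, 0.6, 6.8]
gripper_width: 0.0219
```

Request:
play_rows --plan '[0,0,0,0,0,0,-1,0,0,0,0,0,0,-1]'

```text
time: 4.12
ee_pos: [0.4163, 0.1694, 0.0212]
eef_rot: [[-0.001, -0.092, 0.996], [-0.001, 0.996, 0.092], [-1.0, -0.001, -0.001]]
wrist_force: [0.1, -0.5, 1.8]
gripper_width: 0.0216
```

```bash
python3 -c "
from h import *
go((.4813,.4115,.09),95.6)"
```

```text
t 4.12 pos [0.4163 0.1694 0.0212] yaw 95.3 w 0.0216 q6 -81.45835556416084 | shares [-0.6904  2.3497  0.8701] [-0.0033 -0.0006  0.0005]
```

Request:
play_rows --plan '[-0.3,0,0,0,0,0,-1,-0.7,0,0,0,0,0,-1,-0.7,0.5,0.15,0,0,0,-1,-0.7,0.9,0.3,0,0,0,-1]'

```text
time: 4.62
ee_pos: [0.4383, 0.2632, 0.0918]
eef_rot: [[0.0, -0.092, 0.996], [-0.0, 0.996, 0.092], [-1.0, -0.0, 0.0]]
wrist_force: [0.2, 0.1, -2.0]
gripper_width: 0.0215
```

Request:
play_rows --plan '[0,0.5,0.2,0,0,0,-1,0,0.9,0.35,0,0,0,-1,0,0.9,0.35,0,0,0,-1]'

```text
time: 5.0
ee_pos: [0.465, 0.3582, 0.0912]
eef_rot: [[0.001, -0.094, 0.996], [-0.0, 0.996, 0.094], [-1.0, -0.0, 0.001]]
wrist_force: [-0.1, -0.7, -2.4]
gripper_width: 0.0216
```

```bash
python3 -c "
from h import *
go((.4813,.4115,.035),95.3)"
```

```text
t 5.0 pos [0.465  0.3582 0.0912] yaw 95.39 w 0.0216 q6 -64.19662229450347 | shares [0.5617 0.5152 0.2117] [0.0011 0.0003 0.0001]
```

Request:
play_rows --plan '[0.1,0.45,0.19,0,0,0,-1,0.3,0.515,0.21,0,0,0,-1,0.5,0.515,0.21,0,0,0,-1,0.5,0.515,0.21,0,0,0,-1,0.5,0.515,0.21,0,0,0,-1]'

```text
time: 5.62
ee_pos: [0.4813, 0.4107, 0.0415]
eef_rot: [[0.0, -0.093, 0.996], [-0.0, 0.996, 0.093], [-1.0, -0.0, 0.0]]
wrist_force: [-0.0, 0.9, -1.6]
gripper_width: 0.0211
```

```bash
python3 -c "
from h import *
go((.4813,.4115,.0256),95.3)"; python3 look.py w3
```

```text
t 5.62 pos [0.4813 0.4107 0.0415] yaw 95.35 w 0.0211 q6 -60.8085564133344 | shares [0.159  0.0076 0.0006] [0.0006 0.0003 0.0002]
5.625 [0.4813 0.4107 0.0415] [ 0.3007 -0.6815 -0.643  -0.0183  0.0302  0.1389]
```

View pics/w3.png

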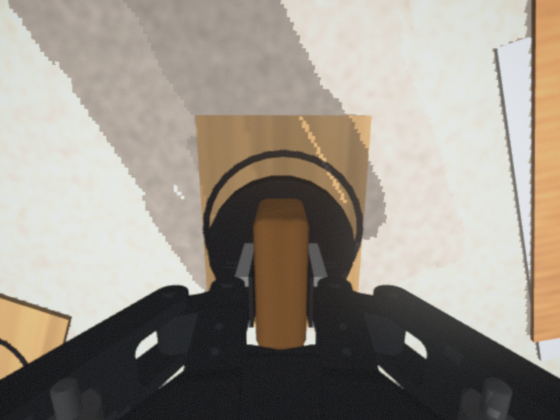

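Request:
play_rows --plan '[0.06,0.007,0,0,0,0,-1,0.11,0.007,0,0,0,0,-1,0.14,0.007,0,0,0,0,-1,0.155,0.007,0,0,0,0,-1,0.16,0.007,0,0,0,0,-1,0.16,0.007,0,0,0,0,-1]'

```text
time: 6.42
ee_pos: [0.4814, 0.4117, 0.0259]
eef_rot: [[0.001, -0.093, 0.996], [0.0, 0.996, 0.093], [-1.0, 0.0, 0.001]]
wrist_force: [-0.4, -0.4, -2.2]
gripper_width: 0.0209
```

```bash
python3 look.py w4;python3 -c "
from h import *
go((.4813,.4115,.0256),95.3)
print(env.get_obs()['wrist_force'])
im,c,P=load('w4')
cv2.imwrite('pics/r4.png',rect(im,c,P,(.481,.4115),.012,.07,.25))"
```

```text
6.425 [0.4814 0.4117 0.0259] [ 0.0663 -0.0598 -0.0122 -0.0099  0.0152 -0.025 ]
t 6.47 pos [0.4815 0.4118 0.0259] yaw 95.36 w 0.0217 q6 -60.748219777320905 | shares [ 0.0035 -0.0024 -0.0019] [ 0.0006  0.0008 -0.0001]
[ 0.1491 -0.3419 -1.5533]
```

View pics/r4.png

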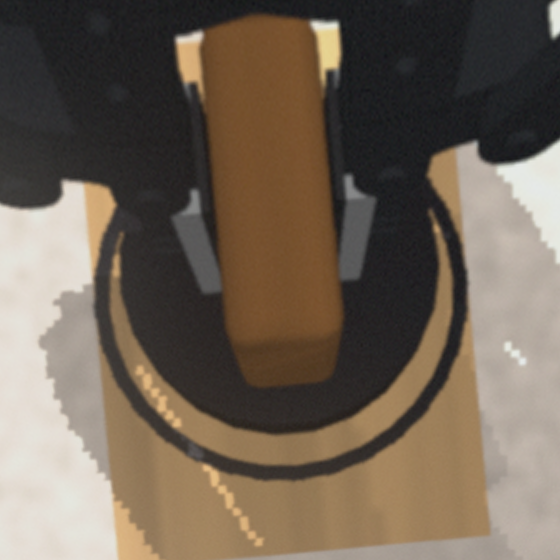

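Request:
play_rows --plan '[0.005,0,0,0,0,0,-1,0.01,0,0,0,0,0,-1,0.01,0,0,0,0,0,-1]'

```text
time: 6.85
ee_pos: [0.4816, 0.4118, 0.0253]
eef_rot: [[0.002, -0.093, 0.996], [0.001, 0.996, 0.093], [-1.0, 0.0, 0.002]]
wrist_force: [-0.5, -0.8, 2.9]
gripper_width: 0.0214
```

```bash
python3 -c "
from h import *
go((.4813,.4115,.0256),95.3)
print(env.get_obs()['wrist_force'])"
```

```text
t 6.85 pos [0.4816 0.4118 0.0253] yaw 95.36 w 0.0214 q6 -60.7486859675068 | shares [-0.003  -0.003  -0.0028] [ 0.0007  0.0011 -0.0002]
[-0.5325 -0.8483  2.9264]
```

Request:
play_rows --plan '[0,0,0,0,0,0,0,0,0,0,0,0,0,0,0,0,0,0,0,0,0,-0.3,0,0,0,0,0,0,-0.8,0,0,0,0,0,0.5,-1,0,0,0,0,0,0.5,-1,0,0,0,0,0,0.5]'

```text
time: 7.72
ee_pos: [0.4818, 0.4121, 0.1267]
eef_rot: [[0.004, -0.093, 0.996], [0.002, 0.996, 0.093], [-1.0, 0.002, 0.004]]
wrist_force: [-0.2, 0.5, 0.6]
gripper_width: 0.064
```

```bash
python3 look.py w5;python3 -c "
from h import *
for t in (50,60,70,80,90): darkcircle('w5',(.4813,.4115),.004,.047,thr=t)
for t in (40,50,60,70): darkcircle('w5',(.4813,.4115),.018,.039,thr=t)
brown('w5',(.4813,.4115),.056,lo=(0,60,60))
im,c,P=load('w5')
cv2.imwrite('pics/r5.png',rect(im,c,P,(.481,.4115),.012,.07,.25))"
```

```text
7.725 [0.4818 0.4121 0.1267] [-0.1317  2.4859  1.8351  0.0577 -1.2217  0.0874]
ctr [0.4805 0.4109] axes mm [92.6403 93.7384]
ctr [0.4801 0.4115] axes mm [87.4123 90.9042]
ctr [0.4821 0.4116] axes mm [86.6275 87.9523]
ctr [0.4793 0.4112] axes mm [89.5145 96.2129]
ctr [0.4744 0.4036] axes mm [70.6752 81.2485]
ctr [0.4771 0.4066] axes mm [77.5477 83.3156]
ctr [0.4837 0.4247] size 0.05333133 0.07572509 long yaw 4.969757
```

View pics/r5.png

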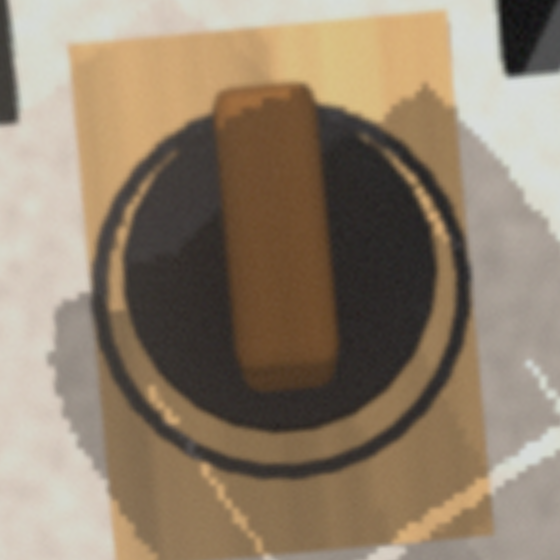

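View pics/w5.png

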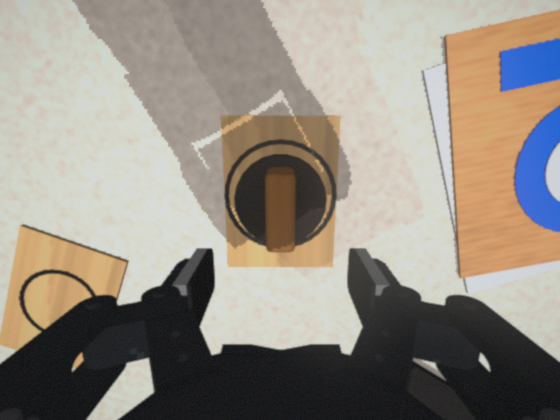

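```bash
cat >> h.py <<'E'
def overlay(n,polys,out,s=3,crop=None):
    im,c,P=load(n);im=cv2.resize(im,None,fx=s,fy=s,interpolation=cv2.INTER_CUBIC)
    for p,col in polys:
        q=(w2px(p,c,P)+.5)*s-.5;cv2.polylines(im,[np.round(q*8).astype(int)],True,col,1,cv2.LINE_AA,3)
    if crop: im=im[crop[1]*s:crop[3]*s,crop[0]*s:crop[2]*s]
    cv2.imwrite(out,im)
def circ(x,y,z,r):
    a=np.radians(np.arange(0,360,3));return np.c_[x+r*np.cos(a),y+r*np.sin(a),np.full(len(a),z)]
def rectp(x,y,z,yaw,x0,x1,y0,y1):
    a=np.radians(yaw);l=np.array([(x0,y0),(x1,y0),(x1,y1),(x0,y1)]);M=np.array([[np.cos(a),-np.sin(a)],[np.sin(a),np.cos(a)]])
    return np.c_[l@M.T+[x,y],np.full(4,z)]
G=(0,255,0);Rd=(0,0,255);B=(255,255,0)
E
python3 -c "
from h import *
x,y=.4813,.4115
overlay('w5',[(circ(x,y,.018,.039),G),(circ(x,y,.004,.039),B),(circ(x,y,.004,.047),Rd)],'pics/o5.png',5,(210,100,350,220))"
```

```text
(no output)
```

View pics/o5.png

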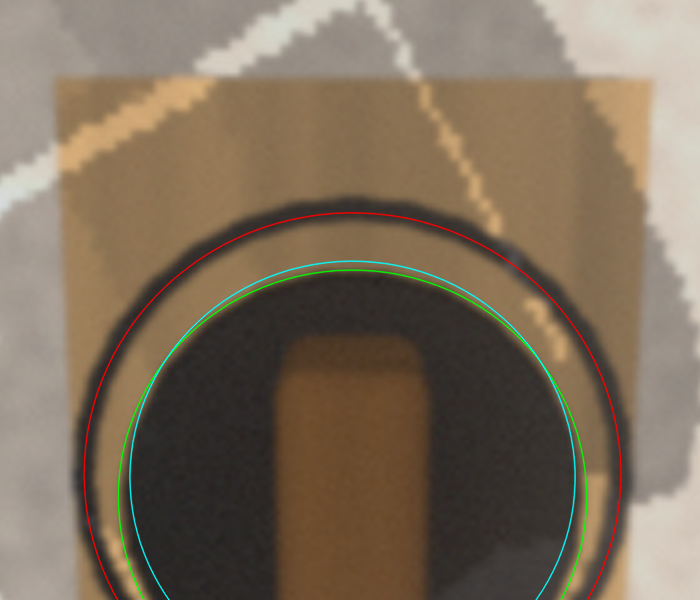

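Request:
play_rows --plan '[-0.4,-0.4,0,0.1,0,0,1,-0.8,-0.8,0,0.2,0,0,1,-1,-1,0,0.3,0,0,1,-1,-1,0,0.4,0,0,1,-1,-1,0,0.5,0,0,1]'

```text
time: 8.4
ee_pos: [0.4903, 0.3116, 0.2239]
eef_rot: [[0.0, 0.642, 0.766], [0.0, 0.766, -0.642], [-1.0, 0.0, 0.0]]
wrist_force: [1.4, 0.4, 0.4]
gripper_width: 0.0858
```

```bash
python3 -c "
from h import *
go((.53,-.15,.23),5)"
```

```text
t 8.4 pos [0.4903 0.3116 0.2239] yaw 50.02 w 0.0858 q6 -24.096503314839183 | shares [-0.0616 -3.282   3.2695] [ 0.5002  0.0001 -0.0003]
```

Request:
play_rows --plan '[0,-0.42,0.42,0,0,0,1,0,-0.84,0.84,0,0,0,1,0,-0.96,0.96,0,0,0,1]'

```text
time: 8.78
ee_pos: [0.5019, 0.1738, 0.2224]
eef_rot: [[-0.002, 0.644, 0.765], [-0.001, 0.765, -0.644], [-1.0, -0.002, -0.001]]
wrist_force: [-0.5, 1.4, 0.5]
gripper_width: 0.0854
```

Request:
play_rows --plan '[0,-0.42,0.42,0,0,0,1,0,-0.84,0.84,0,0,0,1,0,-0.96,0.96,0,0,0,1]'

```text
time: 9.15
ee_pos: [0.5135, 0.0363, 0.2214]
eef_rot: [[-0.004, 0.646, 0.763], [-0.001, 0.763, -0.646], [-1.0, -0.003, -0.003]]
wrist_force: [0.7, 0.6, 0.4]
gripper_width: 0.0853
```

Request:
play_rows --plan '[0,-0.42,0.42,0,0,0,1,0,-0.84,0.84,0,0,0,1,0,-0.96,0.96,0,0,0,1]'

```text
time: 9.52
ee_pos: [0.5249, -0.1009, 0.2205]
eef_rot: [[-0.005, 0.648, 0.762], [-0.0, 0.762, -0.648], [-1.0, -0.003, -0.004]]
wrist_force: [-0.0, -0.3, 0.3]
gripper_width: 0.0852
```

Request:
play_rows --plan '[0,-0.42,0.42,0,0,0,1,0,-0.6,0.6,0,0,0,1,0,-0.6,0.6,0,0,0,1,0,-0.6,0.6,0,0,0,1]'

```text
time: 10.02
ee_pos: [0.5317, -0.184, 0.22]
eef_rot: [[-0.006, 0.647, 0.762], [0.0, 0.762, -0.647], [-1.0, -0.003, -0.005]]
wrist_force: [-0.6, -0.2, -0.5]
gripper_width: 0.0853
```

```bash
python3 look.py w6
```

```text
10.025 [ 0.5317 -0.184   0.22  ] [ 0.4588 -0.5219 -0.0127 -0.1499  0.053  -0.2747]
```

View pics/w6.png

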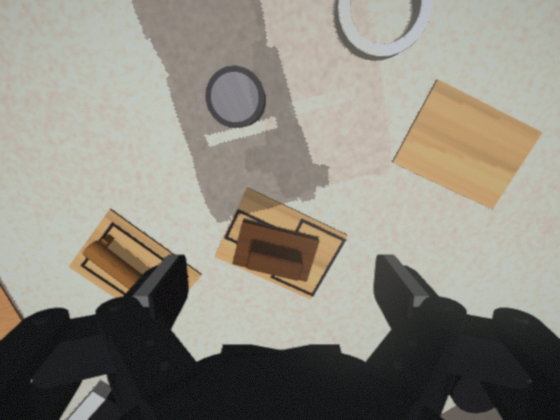

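```bash
python3 -c "
from h import *
im,c,P=load('w6')
ctr=px2w([(235,96)],.044,c,P)[0];print(ctr)
for t in (50,60,70,80,90): darkcircle('w6',ctr,.044,.029,thr=t)
b=px2w([(438,80),(541,131),(492,209),(393,160)],.004,c,P);print(b,b.mean(0))
x,y=ctr[:2]
overlay('w6',[(circ(x,y,.044,.029),G),(circ(x,y,0,.029),B)],'pics/o6.png',6,(190,55,280,145))"
```

```text
[ 0.4353 -0.1593  0.044 ]
ctr [ 0.4356 -0.1604] axes mm [48.4562 48.5961]
ctr [ 0.4365 -0.16  ] axes mm [54.4756 57.1422]
ctr [ 0.4355 -0.1605] axes mm [47.4713 47.5846]
ctr [ 0.4365 -0.16  ] axes mm [55.3063 57.7925]
[[ 0.5586  0.0158  0.004 ]
 [ 0.6783  0.0744  0.004 ]
 [ 0.7224 -0.0137  0.004 ]
 [ 0.5979 -0.0703  0.004 ]] [0.6393 0.0015 0.004 ]
```

View pics/o6.png

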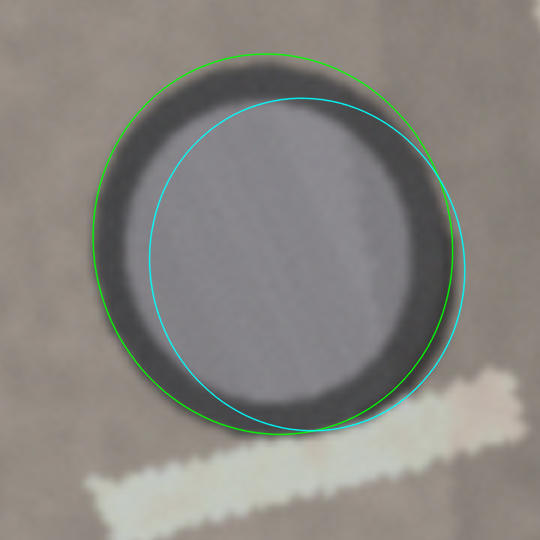

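```bash
python3 -c "
from h import *
go((.4357,-.1603,.012),50)"
```

```text
t 10.07 pos [ 0.5318 -0.1839  0.2202] yaw 49.69 w 0.0854 q6 -75.36118477887874 | shares [ 2.087  -0.4346 -0.8768] [-0.0035 -0.0027  0.0021]
```

Request:
play_rows --plan '[0.2,-0.2,-0.4,0,0,0,1,0.6,-0.435,-0.8,0,0,0,1,0.95,-0.435,-0.877,0,0,0,1,0.95,-0.435,-0.877,0,0,0,1,0.95,-0.435,-0.877,0,0,0,1]'

```text
time: 10.7
ee_pos: [0.4374, -0.1603, 0.1268]
eef_rot: [[-0.004, 0.646, 0.763], [-0.0, 0.763, -0.646], [-1.0, -0.003, -0.003]]
wrist_force: [0.5, 0.6, 0.4]
gripper_width: 0.0852
```

```bash
python3 -c "
from h import *
go((.4357,-.1603,.012),50)"; python3 look.py w7; python3 -c "
from h import *
x,y=.4357,-.1603
for t in (50,60,70,80,90): darkcircle('w7',(x,y),.044,.029,thr=t)
overlay('w7',[(circ(x,y,.044,.029),G),(circ(x,y,0,.029),B)],'pics/o7.png',1)"
```

```text
t 10.7 pos [ 0.4374 -0.1603  0.1268] yaw 49.74 w 0.0852 q6 -77.76340311712256 | shares [ 1.1478 -0.0078 -0.0099] [-0.0028 -0.0017  0.0019]
10.7 [ 0.4374 -0.1603  0.1268] [-0.3547 -0.4993 -0.3469 -0.0079 -0.2779 -0.0945]
ctr [ 0.4341 -0.1594] axes mm [51.255  56.7882]
ctr [ 0.4357 -0.1605] axes mm [47.3741 47.3983]
ctr [ 0.4337 -0.1589] axes mm [54.8851 60.6358]
ctr [ 0.4357 -0.1605] axes mm [46.6049 46.8047]
ctr [ 0.4337 -0.1589] axes mm [55.3339 61.0443]
```

View pics/o7.png

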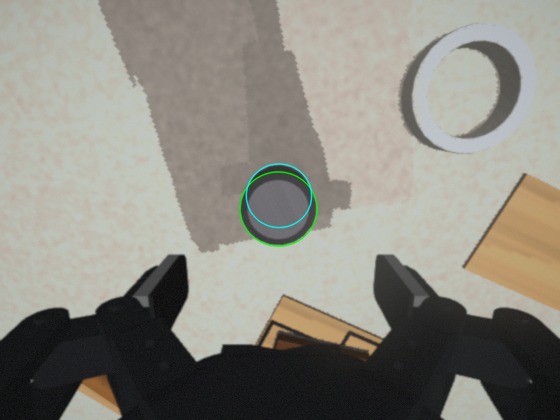

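Request:
play_rows --plan '[0.4,-0.01,-0.02,0,0,0,1,0.8,-0.01,-0.02,0,0,0,1,0.9,-0.01,-0.02,0,0,0,1,0.9,-0.01,-0.02,0,0,0,1]'

```text
time: 11.25
ee_pos: [0.4355, -0.1602, 0.0375]
eef_rot: [[-0.003, 0.646, 0.763], [-0.001, 0.763, -0.646], [-1.0, -0.003, -0.002]]
wrist_force: [-0.0, 0.7, 0.5]
gripper_width: 0.0853
```

```bash
python3 -c "
from h import *
go((.4357,-.1604,.012),50)"
```

```text
t 11.25 pos [ 0.4355 -0.1602  0.0375] yaw 49.74 w 0.0853 q6 -77.74285617118498 | shares [ 0.2545 -0.0001  0.0032] [-0.0028 -0.0012  0.0018]
```

Request:
play_rows --plan '[0.15,0,0,0,0,0,1,0.255,0,0,0,0,0,1,0.255,0,0,0,0,0,1,0.255,0,0,0,0,0,-1,0.255,0,0,0,0,0,-1,0.255,0,0,0,0,0,-1,0.255,0,0,0,0,0,-1,0.255,0,0,0,0,0,-1]' --force 40

```text
time: 12.25
ee_pos: [0.4356, -0.1603, 0.0126]
eef_rot: [[-0.003, 0.646, 0.763], [-0.001, 0.763, -0.646], [-1.0, -0.003, -0.001]]
wrist_force: [-0.7, 0.5, 5.5]
gripper_width: 0.0564
```

```bash
python3 -c "
from h import *
go((.609,.209,.11),50)"
```

```text
t 12.25 pos [ 0.4356 -0.1603  0.0126] yaw 49.74 w 0.0564 q6 -77.69052559271267 | shares [-0.9832  3.936  -1.0643] [-0.0029 -0.0007  0.0016]
```

Request:
play_rows --plan '[-0.3,0,0,0,0,0,-1,-0.7,0,0,0,0,0,-1,-0.98,0.4,-0.1,0,0,0,-1,-0.98,0.8,-0.2,0,0,0,-1,-0.98,1,-0.27,0,0,0,-1]'

```text
time: 12.88
ee_pos: [0.4805, -0.0649, 0.111]
eef_rot: [[-0.001, 0.645, 0.764], [-0.001, 0.764, -0.645], [-1.0, -0.002, -0.0]]
wrist_force: [0.7, -0.1, -2.3]
gripper_width: 0.0567
```

Request:
play_rows --plan '[0,0.5,-0.13,0,0,0,-1,0,1,-0.27,0,0,0,-1,0,1,-0.27,0,0,0,-1]'

```text
time: 13.25
ee_pos: [0.5251, 0.0316, 0.1109]
eef_rot: [[-0.001, 0.643, 0.766], [-0.001, 0.766, -0.643], [-1.0, -0.001, 0.0]]
wrist_force: [-0.1, 0.1, -1.6]
gripper_width: 0.0569
```

Request:
play_rows --plan '[0,0.5,-0.13,0,0,0,-1,0,1,-0.27,0,0,0,-1,0,1,-0.27,0,0,0,-1]'

```text
time: 13.62
ee_pos: [0.5692, 0.1274, 0.1106]
eef_rot: [[-0.0, 0.641, 0.768], [-0.001, 0.768, -0.641], [-1.0, -0.001, 0.001]]
wrist_force: [-0.1, -0.7, -1.2]
gripper_width: 0.0567
```

```bash
python3 -c "
from h import *
go((.609,.209,.05),50)"
```

```text
t 13.62 pos [0.5692 0.1274 0.1106] yaw 50.17 w 0.0567 q6 -43.941990453385564 | shares [ 0.605   0.8821 -0.2173] [0.0019 0.0005 0.0006]
```

Request:
play_rows --plan '[0,0.45,-0.11,0,0,0,-1,0.1,0.88,-0.217,0,0,0,-1,0.4,0.882,-0.217,0,0,0,-1,0.6,0.882,-0.217,0,0,0,-1,0.7,0.882,-0.217,0,0,0,-1,0.75,0.882,-0.217,0,0,0,-1]'

```text
time: 14.38
ee_pos: [0.6091, 0.2082, 0.0353]
eef_rot: [[-0.0, 0.641, 0.767], [-0.001, 0.767, -0.641], [-1.0, -0.001, 0.001]]
wrist_force: [0.6, -0.9, -2.0]
gripper_width: 0.0569
```

```bash
python3 look.py w8; python3 -c "
from h import *
go((.609,.209,.0168),50)
x,y=.609,.209
overlay('w8',[(circ(x,y,.004,.036),Rd)],'pics/o8.png',1)"
```

```text
14.375 [0.6091 0.2082 0.0353] [ 0.2634  2.5306  0.3949  0.0243 -3.9722  0.0554]
t 14.43 pos [0.609  0.2083 0.0351] yaw 50.12 w 0.0569 q6 -37.021145317497 | shares [ 0.1828  0.0057 -0.0045] [0.0014 0.0003 0.0008]
```

View pics/o8.png

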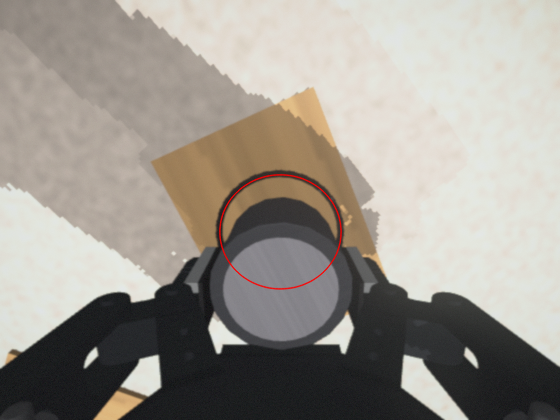

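Request:
play_rows --plan '[0.06,0.008,-0.01,0,0,0,-1,0.11,0.008,-0.01,0,0,0,-1,0.15,0.008,-0.01,0,0,0,-1,0.175,0.008,-0.01,0,0,0,-1,0.185,0.008,-0.01,0,0,0,-1,0.19,0.008,-0.01,0,0,0,-1,0.19,0.008,-0.01,0,0,0,-1]'

```text
time: 15.3
ee_pos: [0.6088, 0.2095, 0.0167]
eef_rot: [[-0.0, 0.641, 0.768], [-0.001, 0.768, -0.641], [-1.0, -0.001, 0.001]]
wrist_force: [-2.2, 0.1, 5.0]
gripper_width: 0.0566
```

```bash
python3 look.py w9; python3 -c "
from h import *
go((.609,.209,.0168),50)
x,y=.609,.209
overlay('w9',[(circ(x,y,.004,.036),Rd),(circ(x,y,.004,.029),G)],'pics/o9.png',3,(200,150,360,300))"
```

```text
15.3 [0.6088 0.2095 0.0167] [-0.0116 -0.1067 -0.0212  0.0367 -0.0519 -0.0434]
t 15.35 pos [0.6088 0.2095 0.0167] yaw 50.13 w 0.0566 q6 -36.90013352919607 | shares [-0.0015 -0.0025  0.0052] [0.0014 0.0004 0.0007]
```

View pics/o9.png

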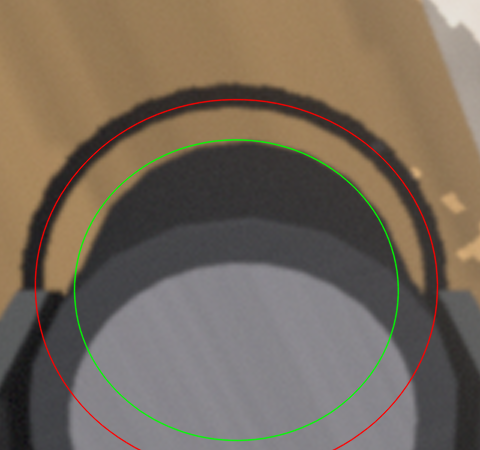

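Request:
play_rows --plan '[-0.02,0,0,0,0,0,-1,-0.025,0,-0.008,0,0,0,-1,-0.025,0,-0.015,0,0,0,-1,-0.015,0,-0.015,0,0,0,-1,-0.005,0,-0.015,0,0,0,-1,0.0,0,-0.015,0,0,0,-1,0,0,-0.015,0,0,0,-1]'

```text
time: 16.23
ee_pos: [0.6076, 0.2104, 0.0167]
eef_rot: [[-0.0, 0.641, 0.767], [-0.001, 0.767, -0.641], [-1.0, -0.001, 0.001]]
wrist_force: [-0.4, -0.8, -0.0]
gripper_width: 0.0567
```

Request:
play_rows --plan '[0,0,0,0,0,0,0.6,0,0,0,0,0,0,0.8,0,0,0,0,0,0,1,-0.3,0,0,0,0,0,1,-0.9,0,0,0,0,0,1,-1,0,0,0,0,0,1,-1,0,0,0,0,0,1]'

```text
time: 17.1
ee_pos: [0.6077, 0.2106, 0.1172]
eef_rot: [[0.001, 0.641, 0.768], [-0.001, 0.768, -0.641], [-1.0, -0.0, 0.001]]
wrist_force: [-0.0, 1.4, 0.3]
gripper_width: 0.0852
```

```bash
python3 look.py w10; python3 -c "
from h import *
go((.58,-.2,.22),-50)
x,y=.608,.2095
for t in (50,60,70,80): darkcircle('w10',(x,y),.004,.036,thr=t)
for t in (50,60,70,80): darkcircle('w10',(x,y),.048,.029,thr=t)
overlay('w10',[(circ(x,y,.004,.036),Rd),(circ(x,y,.004,.029),G),(circ(x,y,.048,.029),B)],'pics/o10.png',4,(200,130,360,270))"
```

```text
17.1 [0.6077 0.2106 0.1172] [ 0.0823  2.0414  1.2614 -0.0259 -0.7061 -0.0051]
t 17.15 pos [0.6072 0.2105 0.116 ] yaw 50.13 w 0.0851 q6 -36.80841333177347 | shares [-1.0334 -3.3268  2.4227] [-0.8875 -0.0006  0.001 ]
ctr [0.6099 0.2091] axes mm [72.9101 75.1528]
ctr [0.6083 0.2091] axes mm [72.0229 72.0804]
ctr [0.612  0.2066] axes mm [68.2067 77.745 ]
ctr [0.61   0.2083] axes mm [66.2155 68.4009]
ctr [0.6118 0.2067] axes mm [69.2382 79.6585]
ctr [0.5989 0.2164] axes mm [58.1788 58.9438]
ctr [0.5997 0.2168] axes mm [59.7397 59.9949]
ctr [0.6026 0.2147] axes mm [56.4111 64.3349]
ctr [0.6006 0.2163] axes mm [54.685  55.9723]
ctr [0.6024 0.2148] axes mm [57.2047 65.9452]
```

View pics/o10.png

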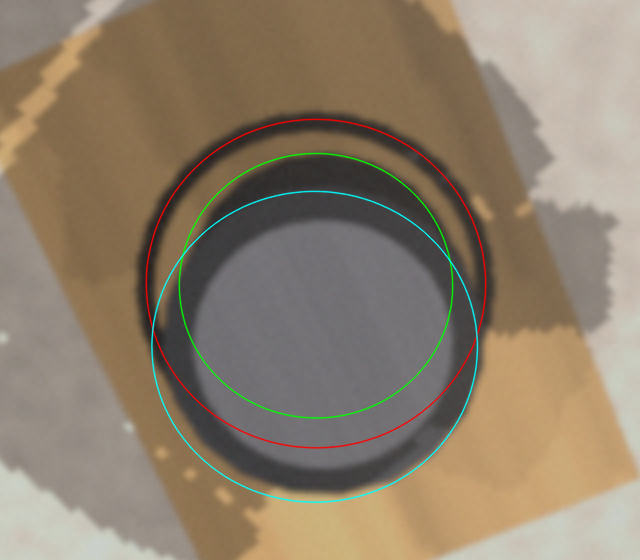

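```bash
python3 -c "
from h import *
im,c,P=load('w6')
cv2.imwrite('pics/r6.png',cv2.hconcat([rect(im,c,P,(.59,-.24),.018,.1,.5),rect(im,c,P,(.50,-.39),.004,.1,.5)]))"
```

```text
(no output)
```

View pics/r6.png

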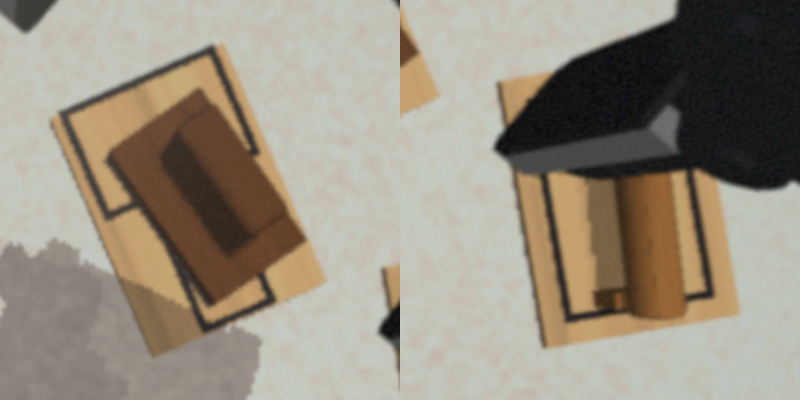

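Request:
play_rows --plan '[-0.4,-0.2,0.12,0.1,0,0,1,-0.8,-0.5,0.3,0.2,0,0,1,-1,-0.8,0.5,0.3,0,0,1,-1,-1,0.63,0.4,0,0,1,-1,-1,0.63,0.5,0,0,1,-1,-1,0.63,0.6,0,0,1]'

```text
time: 17.9
ee_pos: [0.5911, 0.093, 0.2144]
eef_rot: [[-0.004, 0.997, -0.074], [-0.002, -0.074, -0.997], [-1.0, -0.004, 0.002]]
wrist_force: [0.8, 0.6, -0.9]
gripper_width: 0.085
```

```bash
sed -i 's/d=(yaw-y0+90)%180-90/d=(yaw-y0+180)%360-180/' h.py; python3 -c "
from h import *
go((.54,-.28,.22),-56)"
```

```text
t 17.9 pos [0.5911 0.093  0.2144] yaw -4.22 w 0.085 q6 6.915528768615727 | shares [-0.0485 -0.2361  3.7576] [0.5754 0.0021 0.0017]
```

Now z is the travel direction; travel then rotate.

Request:
play_rows --plan '[0,-0.03,0.5,0.1,0,0,1,0,-0.06,1,0.2,0,0,1,0,-0.06,1,0.29,0,0,1]'

```text
time: 18.27
ee_pos: [0.5771, -0.009, 0.2127]
eef_rot: [[-0.007, 0.859, -0.512], [-0.001, -0.512, -0.859], [-1.0, -0.005, 0.005]]
wrist_force: [0.8, 0.9, -0.1]
gripper_width: 0.0856
```

```bash
python3 -c "
from h import *
go((.54,-.28,.22),-56)"
```

```text
t 18.27 pos [ 0.5771 -0.009   0.2127] yaw -30.79 w 0.0856 q6 23.478439576735056 | shares [-0.0664  1.0681  2.518 ] [0.2802 0.0037 0.0026]
```

Request:
play_rows --plan '[0,0.21,0.5,0,0,0,1,0,0.42,1,0,0,0,1,0,0.42,1,0,0,0,1]'

```text
time: 18.65
ee_pos: [0.5611, -0.1193, 0.2111]
eef_rot: [[-0.01, 0.857, -0.515], [-0.001, -0.515, -0.857], [-1.0, -0.008, 0.006]]
wrist_force: [0.8, 0.8, -0.6]
gripper_width: 0.0852
```

Request:
play_rows --plan '[0,0.21,0.5,0,0,0,1,-0.05,0.42,1,0.05,0,0,1,-0.05,0.42,1,0.15,0,0,1,-0.05,0.42,1,0.25,0,0,1,-0.05,0.42,1,0.28,0,0,1]'

```text
time: 19.27
ee_pos: [0.5455, -0.2259, 0.2148]
eef_rot: [[-0.012, 0.554, -0.833], [0.001, -0.833, -0.554], [-1.0, -0.007, 0.01]]
wrist_force: [-0.6, -0.3, 0.0]
gripper_width: 0.0852
```

```bash
python3 look.py w11
```

```text
19.275 [ 0.5455 -0.2259  0.2148] [ 0.2635  0.0258  0.1377  0.0145 -0.0154 18.9329]
```

View pics/w11.png

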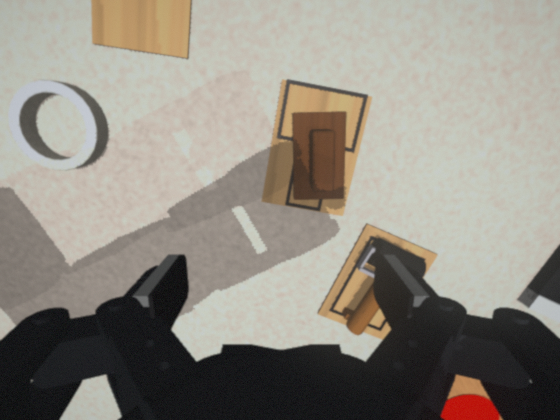

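```bash
python3 -c "
from h import *
im,c,P=load('w11')
cv2.imwrite('pics/r11.png',cv2.hconcat([rect(im,c,P,(.59,-.24),.018,.1,.5),rect(im,c,P,(.59,-.24),.004,.1,.5)]))
go((.59,-.24,.1),-56)"
```

```text
t 19.32 pos [ 0.5456 -0.2258  0.2148] yaw -56.42 w 0.0856 q6 27.83726668765002 | shares [ 1.1427  0.3718 -0.3026] [-0.0046  0.0061  0.0044]
```

View pics/r11.png

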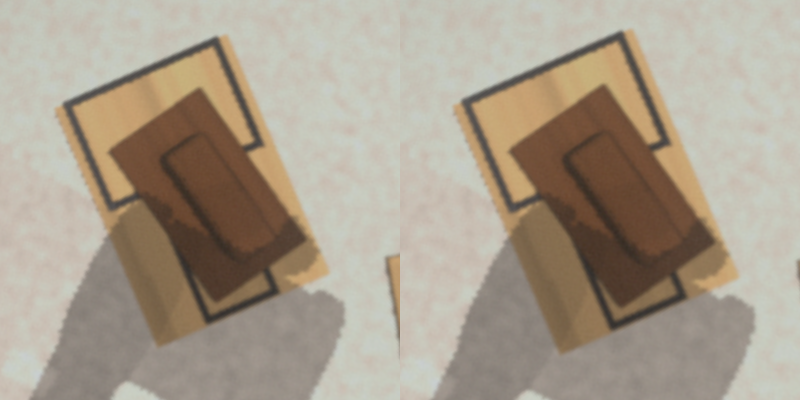

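```bash
python3 -c "
from h import *
x,y,w=.592,-.2435,33.6
overlay('w11',[(rectp(x,y,.018,w,-.047,.047,-.028,.028),G),(rectp(x,y,.056,w,-.03,.03,-.011,.011),B),(rectp(.595,-.238,.004,23.3,-.068,.068,-.049,.049),Rd)],'pics/o11.png',4,(240,60,400,230))"
```

```text
(no output)
```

View pics/o11.png

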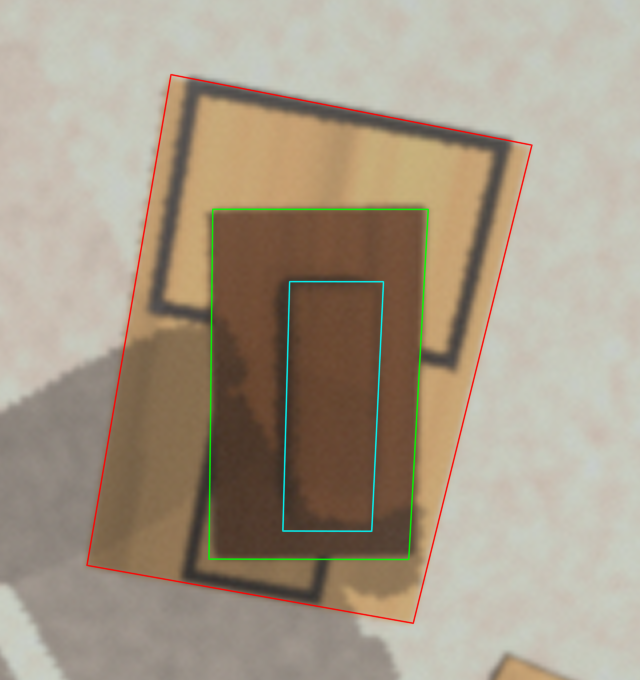

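```bash
python3 -c "
from h import *
go((.592,-.2435,.12),-56.4)"
```

```text
t 19.32 pos [ 0.5456 -0.2258  0.2148] yaw -56.42 w 0.0856 q6 27.83726668765002 | shares [ 0.9425  0.4106 -0.298 ] [-0.0002  0.0061  0.0044]
```

Request:
play_rows --plan '[0.3,0.2,-0.15,0,0.006,0.004,1,0.8,0.41,-0.298,0,0.006,0.004,1,0.94,0.41,-0.298,0,0.006,0.004,1,0.94,0.41,-0.298,0,0.006,0.004,1]'

```text
time: 19.82
ee_pos: [0.5913, -0.2426, 0.119]
eef_rot: [[-0.003, 0.554, -0.833], [0.002, -0.833, -0.554], [-1.0, -0.003, 0.002]]
wrist_force: [-0.1, 0.7, 1.6]
gripper_width: 0.085
```

```bash
python3 -c "
from h import *
go((.592,-.2435,.0252),-56.4)"
```

```text
t 19.82 pos [ 0.5913 -0.2426  0.119 ] yaw -56.36 w 0.085 q6 28.124921246627743 | shares [ 0.9376  0.0146 -0.0025] [0.0004 0.001  0.0022]
```

Request:
play_rows --plan '[0.4,0.01,0,0,0.001,0.002,1,0.7,0.012,0,0,0.001,0.002,1,0.88,0.012,0,0,0.001,0.002,1,0.93,0.012,0,0,0.001,0.002,1,0.93,0.012,0,0,0.001,0.002,1,0.93,0.012,0,0,0.001,0.002,1,0.93,0.012,0,0,0.001,0.002,1]'

```text
time: 20.7
ee_pos: [0.592, -0.2436, 0.0268]
eef_rot: [[0.001, 0.554, -0.833], [-0.0, -0.833, -0.554], [-1.0, 0.001, -0.001]]
wrist_force: [0.0, -0.0, 0.2]
gripper_width: 0.0857
```

Request:
play_rows --plan '[0,0,0,0,0,0,-1,0,0,0,0,0,0,-1,0,0,0,0,0,0,-1,0,0,0,0,0,0,-1,0,0,0,0,0,0,-1,0,0,0,0,0,0,-1]' --force 40

```text
time: 21.45
ee_pos: [0.592, -0.2436, 0.0269]
eef_rot: [[0.001, 0.554, -0.833], [-0.0, -0.833, -0.554], [-1.0, 0.001, -0.001]]
wrist_force: [0.8, -0.9, 2.2]
gripper_width: 0.0212
```

```bash
python3 -c "
from h import *
go((.639,.0015,.0252),-56.4)"
```

```text
t 21.45 pos [ 0.592  -0.2436  0.0269] yaw -56.37 w 0.0212 q6 28.0813300277923 | shares [ 0.0162 -1.7809 -1.7487] [ 0.0003 -0.0004 -0.0006]
```

Request:
play_rows --plan '[-0.3,0,0,0,0,0,-1,-0.6,0,0,0,0,0,-1,-0.6,-0.45,-0.45,0,0,0,-1,-0.6,-0.9,-0.9,0,0,0,-1,-0.6,-0.9,-0.9,0,0,0,-1]'

```text
time: 22.08
ee_pos: [0.6172, -0.1149, 0.0866]
eef_rot: [[0.0, 0.557, -0.83], [0.0, -0.83, -0.557], [-1.0, -0.0, -0.0]]
wrist_force: [0.3, -0.3, -1.6]
gripper_width: 0.0213
```

```bash
python3 -c "
from h import *
go((.639,.0015,.0369),-56.4)"
```

```text
t 22.07 pos [ 0.6172 -0.1149  0.0866] yaw -56.12 w 0.0213 q6 39.52974587420348 | shares [ 0.4969 -0.8442 -0.8298] [ 0.0031 -0.0002  0.0001]
```

Request:
play_rows --plan '[0,-0.42,-0.42,0,0,0,-1,0.1,-0.84,-0.83,0,0,0,-1,0.3,-0.845,-0.83,0,0,0,-1,0.45,-0.845,-0.83,0,0,0,-1,0.5,-0.845,-0.83,0,0,0,-1,0.5,-0.845,-0.83,0,0,0,-1]'

```text
time: 22.82
ee_pos: [0.6389, 0.0006, 0.0364]
eef_rot: [[-0.0, 0.556, -0.831], [0.0, -0.831, -0.556], [-1.0, -0.0, 0.0]]
wrist_force: [-0.8, 0.7, -2.8]
gripper_width: 0.0213
```

```bash
python3 -c "
from h import *
go((.639,.0015,.0272),-56.4)"; python3 look.py w12
```

```text
t 22.82 pos [0.6389 0.0006 0.0364] yaw -56.2 w 0.0213 q6 50.30749901799744 | shares [ 0.0918 -0.007  -0.006 ] [0.0023 0.0001 0.0003]
22.825 [0.6389 0.0006 0.0364] [ 0.2226 -0.9031 -0.4347 -0.0535  0.2143  0.0517]
```

View pics/w12.png

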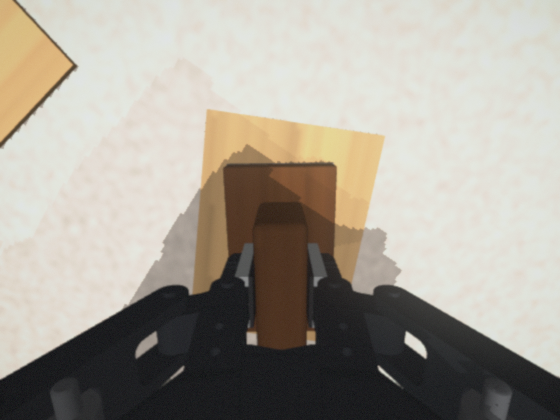

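Over the bare pad, well inside. Lower and release.

Request:
play_rows --plan '[0.04,-0.005,0,0,0,0,-1,0.07,-0.005,0,0,0,0,-1,0.09,-0.005,0,0,0,0,-1,0.095,-0.005,0,0,0,0,-1,0.098,-0.005,0,0,0,0,-1,0.098,-0.005,0,0,0,0,-1]'

```text
time: 23.62
ee_pos: [0.6389, 0.0011, 0.0271]
eef_rot: [[0.0, 0.557, -0.831], [0.0, -0.831, -0.557], [-1.0, 0.0, -0.0]]
wrist_force: [0.7, 0.6, -1.8]
gripper_width: 0.0214
```

Request:
play_rows --plan '[0,0,0,0,0,0,0,0,0,0,0,0,0,0,0,0,0,0,0,0,0.5,-0.3,0,0,0,0,0,1,-0.8,0,0,0,0,0,1,-1,0,0,0,0,0,1,-1,0,0,0,0,0,1]'

```text
time: 24.5
ee_pos: [0.6394, 0.0011, 0.1286]
eef_rot: [[0.004, 0.557, -0.831], [-0.0, -0.831, -0.557], [-1.0, 0.002, -0.003]]
wrist_force: [-0.1, -1.0, -0.9]
gripper_width: 0.0857
```

```bash
python3 -c "
from h import *
go((.53,-.33,.2),-80)"; python3 look.py w13
```

```text
t 24.5 pos [0.6394 0.0011 0.1286] yaw -56.18 w 0.0857 q6 50.34892021165547 | shares [-0.7172  2.1432  2.75  ] [ 0.2647 -0.0021 -0.0009]
24.5 [0.6394 0.0011 0.1286] [-0.0436  2.3951  1.8162  0.0568 -1.3123  0.021 ]
```

View pics/w13.png

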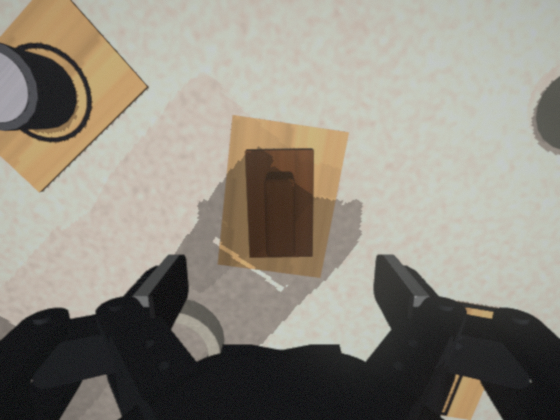

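Request:
play_rows --plan '[-0.4,0.2,0.4,0,0,0,1,-0.7,0.45,0.8,0,-0.002,0,1,-0.7,0.55,0.97,0,-0.002,0,1]'

```text
time: 24.92
ee_pos: [0.5884, -0.1004, 0.1976]
eef_rot: [[-0.0, 0.555, -0.832], [-0.002, -0.832, -0.555], [-1.0, 0.002, 0.001]]
wrist_force: [0.2, 0.4, 0.2]
gripper_width: 0.0856
```

Request:
play_rows --plan '[0,0.27,0.48,0,0,0,1,0,0.54,0.96,0,0,0,1,0,0.55,0.98,0,0,0,1]'

```text
time: 25.3
ee_pos: [0.5357, -0.2028, 0.1959]
eef_rot: [[-0.003, 0.552, -0.834], [-0.001, -0.834, -0.552], [-1.0, -0.001, 0.003]]
wrist_force: [-0.1, -0.7, 0.2]
gripper_width: 0.0853
```

Request:
play_rows --plan '[0,0.27,0.48,0,0,0,1,0,0.54,0.96,0,0,0,1,0,0.55,0.98,0,0,0,1]'

```text
time: 25.68
ee_pos: [0.4833, -0.3044, 0.1944]
eef_rot: [[-0.004, 0.55, -0.835], [0.0, -0.835, -0.55], [-1.0, -0.003, 0.004]]
wrist_force: [0.1, -0.4, -0.6]
gripper_width: 0.0855
```

```bash
python3 -c "
from h import *
go((.47,-.33,.2),-80)"
```

```text
t 25.68 pos [ 0.4833 -0.3044  0.1944] yaw -56.65 w 0.0855 q6 17.98933166918174 | shares [-0.0555  0.1408  0.2526] [0.2595 0.0026 0.0013]
```

Request:
play_rows --plan '[-0.1,0.14,0.25,0.1,0.003,0.001,1,-0.1,0.14,0.25,0.2,0.003,0.001,1,-0.1,0.14,0.25,0.26,0.003,0.001,1,-0.1,0.14,0.25,0.26,0.003,0.001,1]'

```text
time: 26.18
ee_pos: [0.4708, -0.3285, 0.2033]
eef_rot: [[-0.001, 0.175, -0.985], [0.002, -0.985, -0.175], [-1.0, -0.002, 0.0]]
wrist_force: [-0.2, 0.2, 0.1]
gripper_width: 0.0852
```

```bash
python3 look.py w14
```

```text
26.175 [ 0.4708 -0.3285  0.2033] [-0.1706 -0.1922 -0.1802 -0.1319  0.1523 -3.2707]
```

View pics/w14.png

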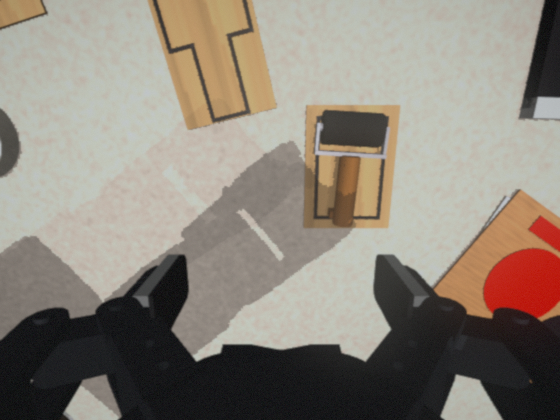

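```bash
python3 -c "
from h import *
im,c,P=load('w14')
cv2.imwrite('pics/r14.png',cv2.hconcat([cv2.resize(rect(im,c,P,(.5,-.4),z,.08,.4),None,fx=.98,fy=.98) for z in (.028,.004)]))"
```

```text
(no output)
```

View pics/r14.png

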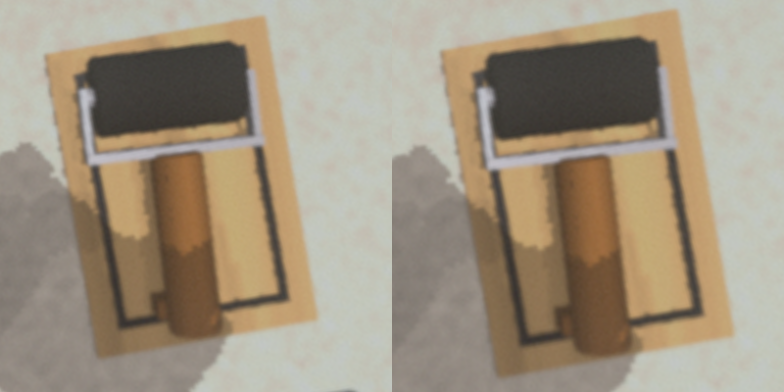

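```bash
cat >> h.py <<'E'
def bray(x,y,w,zb=.004):
    return [(rectp(x,y,zb+.024,w,-.1,-.026,-.011,.011),G),(rectp(x,y,zb+.017,w,-.017,.017,-.03,.03),B),(rectp(x,y,zb+.02,w,-.027,0,-.036,.036),Rd)]
E
python3 -c "
from h import *
overlay('w14',bray(.5445,-.3912,5.5),'pics/o14.png',5,(295,95,410,235))"
```

```text
(no output)
```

View pics/o14.png

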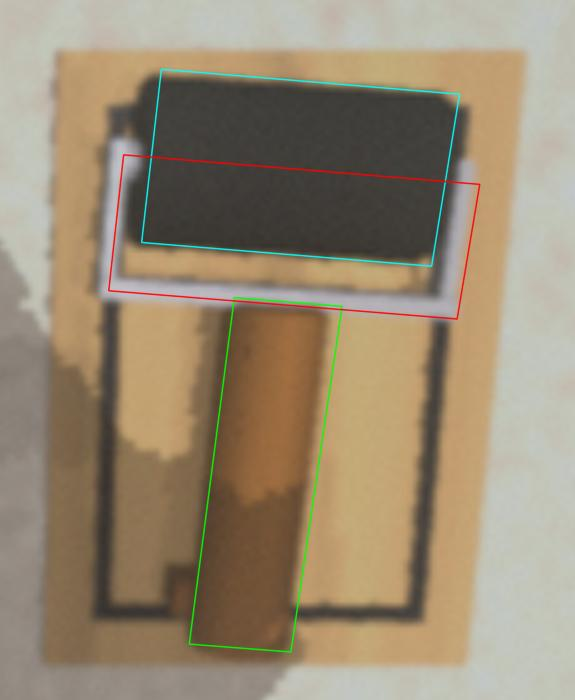

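```bash
python3 -c "
from h import *
overlay('w14',bray(.5445,-.3892,7.3)+[(rectp(.497,-.397,.004,9.7,-.068,.068,-.049,.049),(255,0,255)),(rectp(.497,-.397,.004,9.7,-.055,.055,-.036,.036),(255,0,255))],'pics/o14.png',5,(295,95,410,235))"
```

```text
(no output)
```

View pics/o14.png

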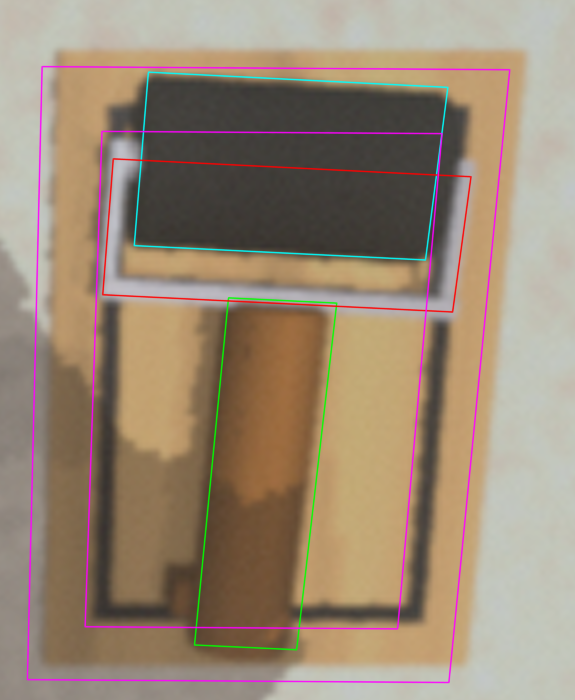

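```bash
python3 -c "
from h import *
go((.4969,-.3951,.11),-82.5)"
```

```text
t 26.23 pos [ 0.4707 -0.3287  0.2035] yaw -79.86 w 0.0856 q6 38.27817908558428 | shares [ 0.934   0.7016 -0.141 ] [0.0293 0.0001 0.0011]
```

Request:
play_rows --plan '[0.3,0.35,-0.07,0.015,0,0.001,1,0.8,0.7,-0.14,0.03,0,0.001,1,0.93,0.7,-0.14,0.03,0,0.001,1,0.93,0.7,-0.14,0.03,0,0.001,1]'

```text
time: 26.72
ee_pos: [0.4965, -0.3939, 0.1094]
eef_rot: [[-0.002, 0.131, -0.991], [0.002, -0.991, -0.131], [-1.0, -0.002, 0.002]]
wrist_force: [-0.2, -0.1, 0.9]
gripper_width: 0.0858
```

```bash
python3 look.py w15; python3 -c "
from h import *
overlay('w15',bray(.5445,-.3888,7.5)+[(rectp(.5005,-.3995,.004,9.7,-.068,.068,-.049,.049),(255,0,255)),(rectp(.5005,-.3995,.004,9.7,-.055,.055,-.036,.036),(255,0,255))],'pics/o15.png',3,(180,80,380,280))
go((.4969,-.3951,.0095),-82.5)"
```

```text
26.725 [ 0.4965 -0.3939  0.1094] [ 0.3359 -2.6421 -0.961   0.0395  0.7588  0.2439]
t 26.77 pos [ 0.4969 -0.3942  0.1108] yaw -82.46 w 0.0854 q6 38.07366631272883 | shares [1.013  0.0099 0.0011] [0.0004 0.0002 0.0004]
```

View pics/o15.png

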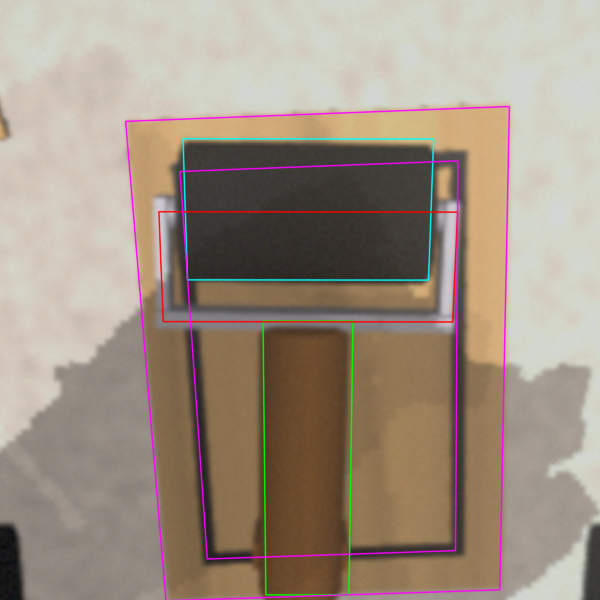

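Request:
play_rows --plan '[0.4,0.004,0,0,0,0,1,0.75,0.004,0,0,0,0,1,0.9,0.004,0,0,0,0,1,0.9,0.004,0,0,0,0,1,0.9,0.004,0,0,0,0,1]'

```text
time: 27.4
ee_pos: [0.4976, -0.3949, 0.0225]
eef_rot: [[0.001, 0.132, -0.991], [-0.001, -0.991, -0.132], [-1.0, 0.001, -0.001]]
wrist_force: [0.7, 0.4, -0.0]
gripper_width: 0.085
```

```bash
python3 -c "
from h import *
go((.4962,-.3945,.0095),-82.5)"
```

```text
t 27.4 pos [ 0.4976 -0.3949  0.0225] yaw -82.44 w 0.085 q6 38.04368420691723 | shares [ 0.13   -0.0058  0.0136] [ 0.0007 -0.0007 -0.0008]
```

Request:
play_rows --plan '[0.08,-0.005,0.014,0,0,0,1,0.13,-0.005,0.014,0,0,0,1,0.13,-0.005,0.014,0,0,0,1,0.13,-0.005,0.014,0,0,0,-1,0.13,-0.005,0.014,0,0,0,-1,0.13,-0.005,0.014,0,0,0,-1,0.13,-0.005,0.014,0,0,0,-1,0.13,-0.005,0.014,0,0,0,-1,0.13,-0.005,0.014,0,0,0,-1]' --force 80

```text
time: 28.52
ee_pos: [0.4962, -0.3947, 0.0098]
eef_rot: [[0.002, 0.132, -0.991], [-0.001, -0.991, -0.132], [-1.0, 0.002, -0.001]]
wrist_force: [-2.0, 0.5, 5.0]
gripper_width: 0.0194
```

```bash
python3 look.py w16; python3 -c "
from h import *
go((.4962,-.3945,.0095),-82.5)"
```

```text
28.525 [ 0.4962 -0.3947  0.0098] [ 0.0852 -0.0087  0.039  -0.0487  0.078   0.0562]
t 28.57 pos [ 0.4962 -0.3947  0.0098] yaw -82.44 w 0.0199 q6 37.971994371553464 | shares [ 0.0031 -0.0019  0.0002] [ 0.0007 -0.0008 -0.001 ]
```

View pics/w16.png

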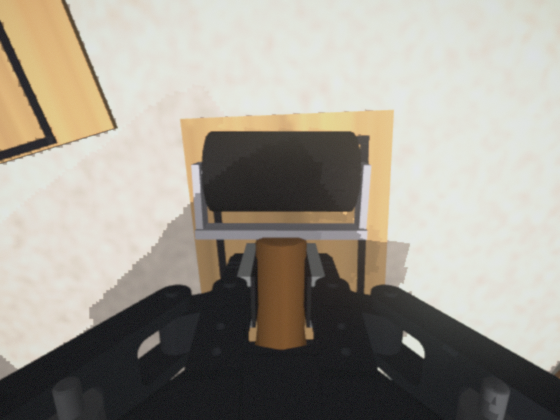

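```bash
python3 -c "
from h import *
a=np.radians(7.56)
d=.048
overlay('w16',bray(.4962+d*np.cos(a),-.3947+d*np.sin(a),7.56)+[(rectp(.4962+d*np.cos(a),-.3947+d*np.sin(a),.004+.034,7.56,-.002,.002,-.03,.03),G)],'pics/o16.png',3,(170,100,400,290))"
```

```text
(no output)
```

View pics/o16.png

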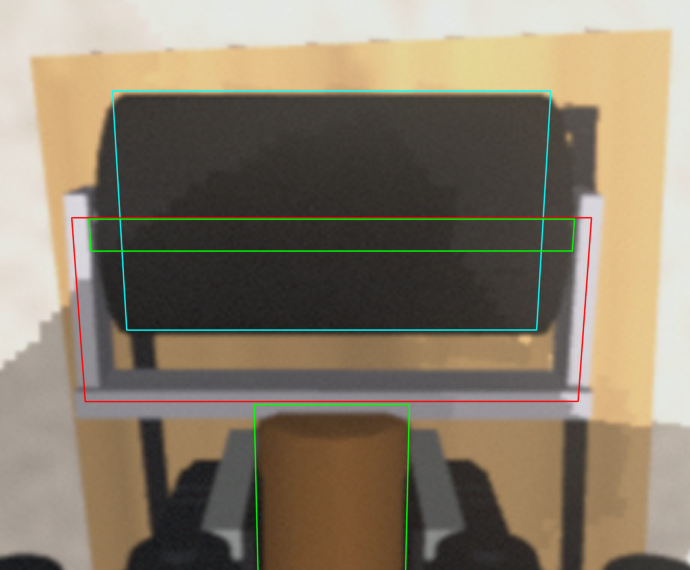

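```bash
python3 -c "
from h import *
go((.5902,-.2401,.09),-66.7)"
```

```text
t 28.57 pos [ 0.4962 -0.3947  0.0098] yaw -82.44 w 0.0199 q6 37.971994371553464 | shares [-0.8026 -1.4075 -1.1358] [-0.1749 -0.0007 -0.0011]
```

Request:
play_rows --plan '[-0.2,0,0,0,0,0,-1,-0.5,0,0,0,0,0,-1,-0.8,-0.1,-0.1,0,0,0,-1,-0.8,-0.5,-0.4,-0.05,0,0,-1,-0.8,-0.7,-0.57,-0.1,0,0,-1,-0.8,-0.7,-0.57,-0.17,0,0,-1,-0.8,-0.7,-0.57,-0.175,0,0,-1]'

```text
time: 29.45
ee_pos: [0.5436, -0.3174, 0.0906]
eef_rot: [[0.002, 0.396, -0.918], [-0.002, -0.918, -0.396], [-1.0, 0.002, -0.001]]
wrist_force: [0.2, 0.3, -2.7]
gripper_width: 0.0199
```

```bash
python3 look.py w17; python3 -c "
from h import *
go((.5902,-.2401,.09),-66.7)"
```

```text
29.45 [ 0.5436 -0.3174  0.0906] [-0.7007  0.3477  0.1211  0.1091 -0.2134 -0.5673]
t 29.5 pos [ 0.5434 -0.3177  0.0904] yaw -66.77 w 0.0197 q6 30.467242344578512 | shares [ 0.0035 -0.5288 -0.7362] [-0.0008 -0.0006 -0.0014]
```

View pics/w17.png

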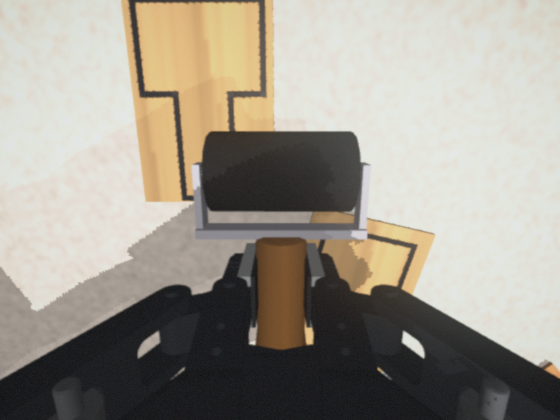

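```bash
cat >> h.py <<'E'
def tpad(x,y,w):
    l=np.array([(.066,-.043),(.066,.043),(.008,.043),(.008,.018),(-.065,.018),(-.065,-.018),(.008,-.018),(.008,-.043)])
    a=np.radians(w);M=np.array([[np.cos(a),-np.sin(a)],[np.sin(a),np.cos(a)]])
    return [(rectp(x,y,.004,w,-.068,.068,-.049,.049),(255,0,255)),(np.c_[l@M.T+[x,y],np.full(8,.004)],(0,255,0))]
E
python3 -c "
from h import *
overlay('w17',tpad(.595,-.238,23.3),'pics/o17.png',3,(100,0,300,210))
overlay('w14',tpad(.595,-.238,23.3),'pics/o17b.png',3,(130,0,300,150))
overlay('w11',tpad(.595,-.238,23.3),'pics/o17c.png',4,(240,60,400,230))"
```

```text
(no output)
```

View pics/o17.png

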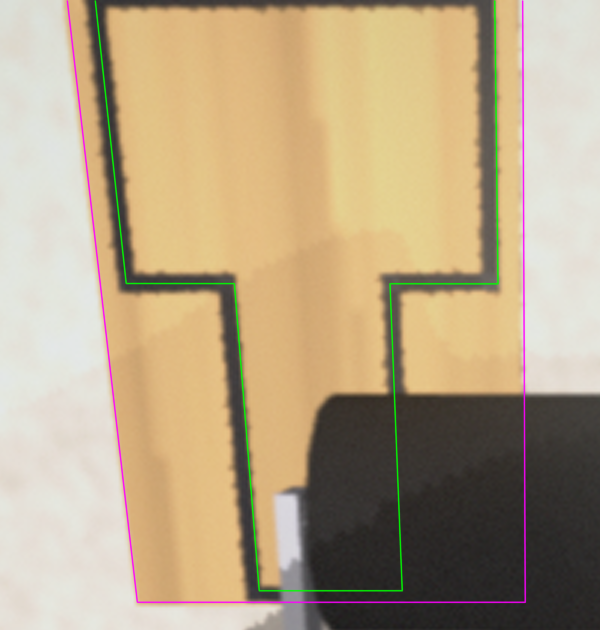

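View pics/o17b.png

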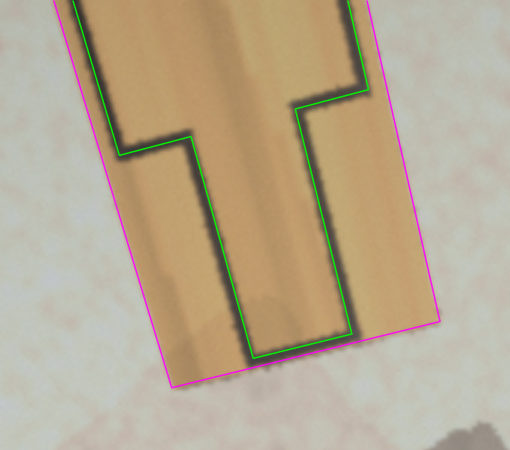

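View pics/o17c.png

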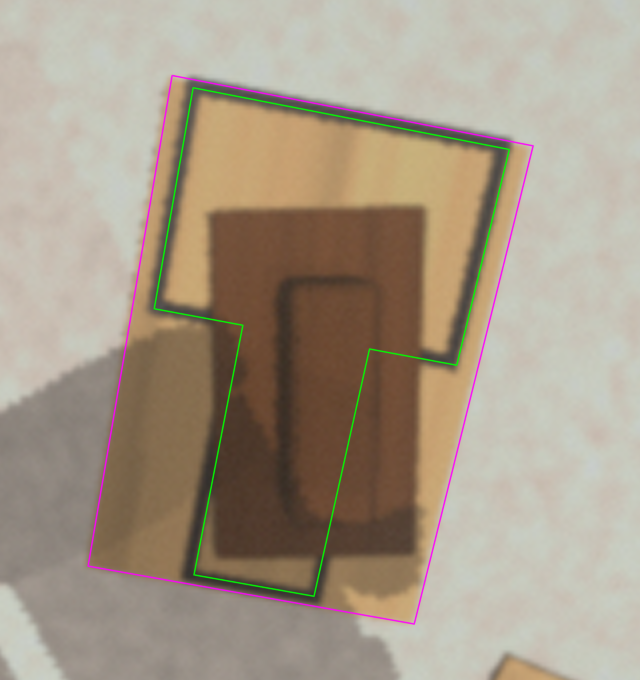

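Request:
play_rows --plan '[0,-0.26,-0.36,0,0,0,-1,0,-0.5,-0.7,0,0,0,-1,0.1,-0.534,-0.735,0,0,-0.001,-1,0.3,-0.534,-0.735,0,0,-0.001,-1,0.5,-0.534,-0.735,0,0,-0.001,-1,0.55,-0.534,-0.735,0,0,-0.001,-1,0.55,-0.534,-0.735,0,0,-0.001,-1]'

```text
time: 30.38
ee_pos: [0.5897, -0.2401, 0.0351]
eef_rot: [[0.001, 0.394, -0.919], [0.0, -0.919, -0.394], [-1.0, 0.0, -0.001]]
wrist_force: [-0.3, 0.2, -1.7]
gripper_width: 0.0197
```

```bash
python3 look.py w18; python3 -c "
from h import *
go((.59,-.2396,.0100),-66.7)
overlay('w18',tpad(.595,-.238,23.3),'pics/o18.png',2,(130,0,430,300))
"
```

```text
30.375 [ 0.5897 -0.2401  0.0351] [ 0.2101 -0.9666 -0.5361  0.1718  0.1596 -0.078 ]
t 30.43 pos [ 0.59   -0.2402  0.0356] yaw -66.81 w 0.0198 q6 38.689528285332514 | shares [ 0.2561 -0.0057 -0.0019] [-0.0012 -0.0007 -0.0006]
```

View pics/o18.png

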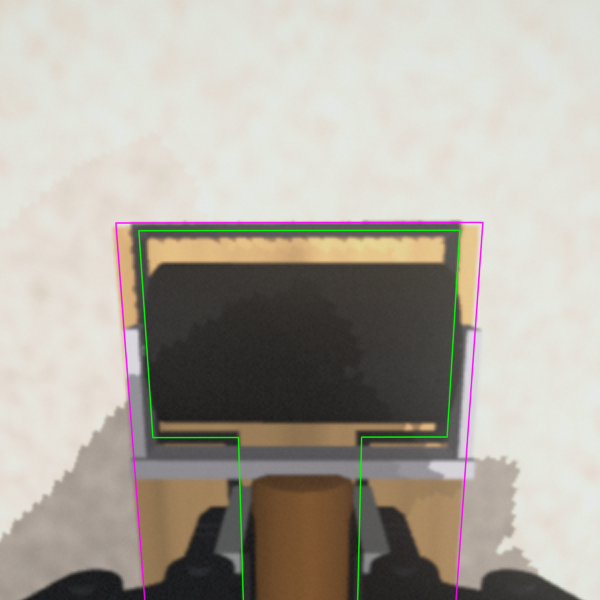

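Request:
play_rows --plan '[0.1,-0.01,0,0,0,0,-1,0.16,-0.012,0,0,0,0,-1,0.21,-0.012,0,0,0,0,-1,0.24,-0.012,0,0,0,0,-1,0.252,-0.012,0,0,0,0,-1,0.256,-0.012,0,0,0,0,-1,0.256,-0.012,0,0,0,0,-1]'

```text
time: 31.3
ee_pos: [0.5897, -0.2391, 0.0101]
eef_rot: [[0.002, 0.394, -0.919], [-0.0, -0.919, -0.394], [-1.0, 0.001, -0.001]]
wrist_force: [-0.2, -0.9, -1.7]
gripper_width: 0.02
```

```bash
python3 look.py w19; python3 -c "
from h import *
go((.59,-.2396,.0100),-66.7)
print(env.get_obs()['wrist_force'])
overlay('w19',tpad(.595,-.238,23.3),'pics/o19.png',3,(170,60,390,260))
"
```

```text
31.3 [ 0.5897 -0.2391  0.0101] [-0.045   0.0278 -0.0829  0.0101 -0.0453 -0.0094]
t 31.35 pos [ 0.5897 -0.2391  0.0101] yaw -66.81 w 0.0198 q6 38.7544058550831 | shares [ 0.0014  0.006  -0.001 ] [-0.0012 -0.0008 -0.0007]
[-0.4516 -0.2802 -2.3043]
```

View pics/o19.png

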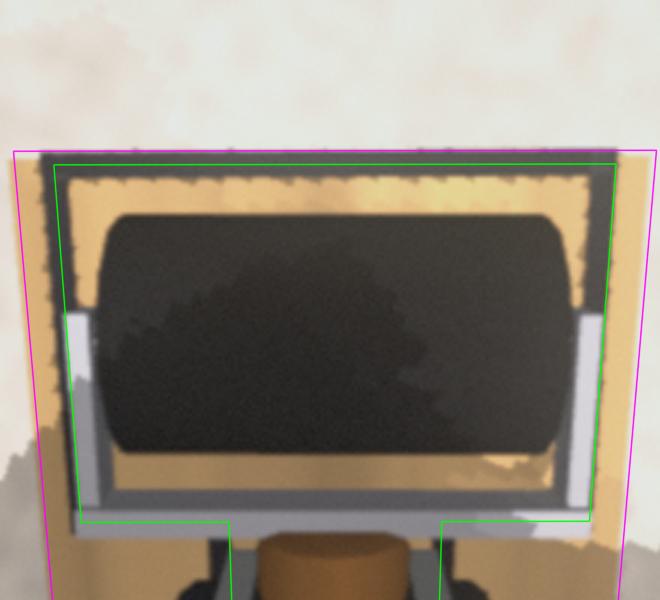

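Request:
play_rows --plan '[0.004,-0.006,0,0,0,0,-1,0.007,-0.006,0,0,0,0,-1,0.007,-0.006,0,0,0,0,-1]'

```text
time: 31.72
ee_pos: [0.5895, -0.2386, 0.0098]
eef_rot: [[0.002, 0.394, -0.919], [-0.001, -0.919, -0.394], [-1.0, 0.001, -0.002]]
wrist_force: [-1.6, 0.8, 3.5]
gripper_width: 0.02
```

Contact (+3.5 N). Release and lift.

Request:
play_rows --plan '[0,0,0,0,0,0,-0.2,0,0,0,0,0,0,0.3,0,0,0,0,0,0,1,0,0,0,0,0,0,1,-0.3,0,0,0,0,0,1,-0.8,0,0,0,0,0,1,-1,0,0,0,0,0,1,-1,0,0,0,0,0,1]'

```text
time: 32.72
ee_pos: [0.5899, -0.2388, 0.1112]
eef_rot: [[0.005, 0.394, -0.919], [-0.002, -0.919, -0.394], [-1.0, 0.004, -0.003]]
wrist_force: [-0.3, 0.1, -0.0]
gripper_width: 0.0853
```

```bash
python3 look.py w20; python3 -c "
from h import *
go((.6389,.0011,.12),-56.2)
overlay('w20',tpad(.595,-.238,23.3)[:1],'pics/o20.png',3,(180,80,380,280))
"
```

```text
32.725 [ 0.5899 -0.2388  0.1112] [-0.0455  2.3228  1.7623 -0.1614 -1.2669 -0.0116]
t 32.77 pos [ 0.5893 -0.2385  0.1098] yaw -66.81 w 0.0849 q6 38.794950566686026 | shares [-0.1024 -2.0067 -1.3998] [-0.1179 -0.0012 -0.0013]
```

View pics/o20.png

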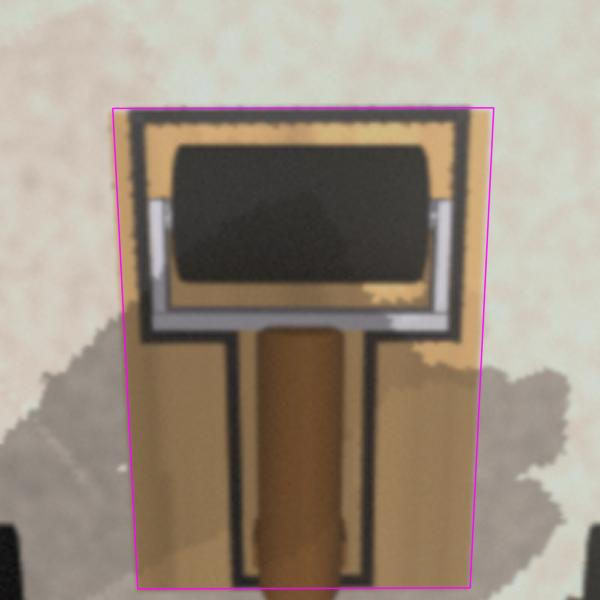

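```bash
python3 -c "
from h import *
a=np.radians(23.3)
overlay('w20',tpad(.595,-.2377,23.3)+bray(.595+.042*np.cos(a),-.2377+.042*np.sin(a),23.3)[:2],'pics/o20.png',3,(180,80,380,280))
"
```

```text
(no output)
```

View pics/o20.png

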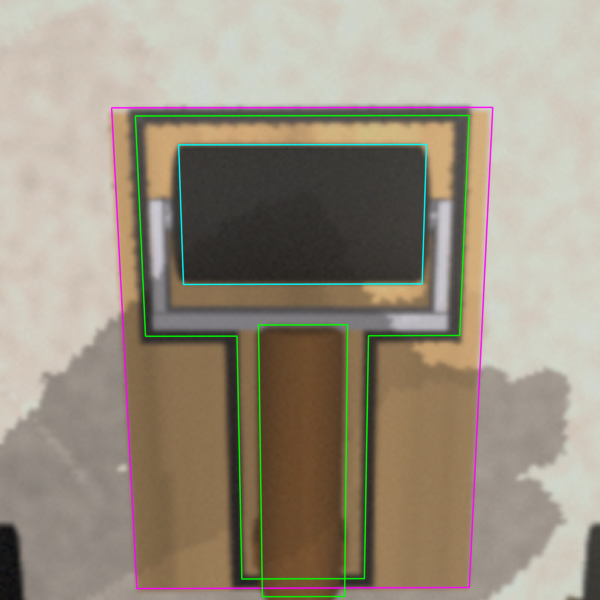

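Request:
play_rows --plan '[0,-0.4,-0.28,0,0,0,1,-0.1,-0.8,-0.56,0,0,0,1,-0.1,-1,-0.7,0,-0.001,-0.001,1]'

```text
time: 33.15
ee_pos: [0.6141, -0.1167, 0.1186]
eef_rot: [[-0.001, 0.395, -0.919], [0.001, -0.919, -0.395], [-1.0, -0.001, 0.001]]
wrist_force: [-0.5, -0.7, -0.8]
gripper_width: 0.0852
```

Request:
play_rows --plan '[0,-0.4,-0.28,-0.05,0,0,1,0,-0.8,-0.56,-0.1,0,0,1,0,-1,-0.7,-0.118,0,0,1,0,-1,-0.7,-0.118,0,0,1]'

```text
time: 33.65
ee_pos: [0.6385, 0.0045, 0.1169]
eef_rot: [[-0.004, 0.56, -0.829], [0.001, -0.829, -0.56], [-1.0, -0.003, 0.002]]
wrist_force: [-0.5, -0.4, 0.3]
gripper_width: 0.0853
```

```bash
python3 -c "
from h import *
go((.6389,.0011,.0271),-56.2)"; python3 look.py w21;  python3 -c "
from h import *
x,y,w=.6389,.0011,33.7
overlay('w21',[(rectp(x,y,.018,w,-.047,.047,-.028,.028),G),(rectp(x,y,.056,w,-.03,.03,-.011,.011),B)],'pics/o21.png',2,(150,50,410,300))"
```

```text
t 33.65 pos [0.6385 0.0045 0.1169] yaw -55.96 w 0.0853 q6 50.4048230879034 | shares [0.8976 0.0327 0.0129] [0.0027 0.0016 0.0017]
33.65 [0.6385 0.0045 0.1169] [-2.6362 -0.4222  0.3699 -0.447   0.0512 -0.2709]
```

View pics/o21.png

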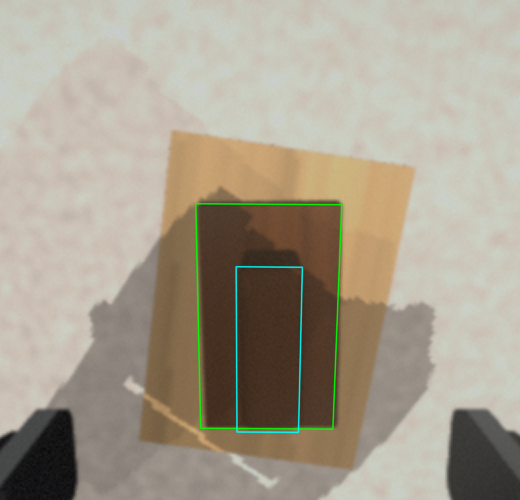

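Request:
play_rows --plan '[0.3,0.033,0.013,0.003,0.002,0.002,1,0.6,0.033,0.013,0.003,0.002,0.002,1,0.8,0.033,0.013,0.003,0.002,0.002,1,0.89,0.033,0.013,0.003,0.002,0.002,1,0.89,0.033,0.013,0.003,0.002,0.002,1,0.89,0.033,0.013,0.003,0.002,0.002,1]'

```text
time: 34.45
ee_pos: [0.6393, -0.0002, 0.029]
eef_rot: [[0.002, 0.554, -0.832], [-0.0, -0.832, -0.554], [-1.0, 0.002, -0.002]]
wrist_force: [-0.9, 0.1, -0.2]
gripper_width: 0.0853
```

Request:
play_rows --plan '[0,0,0,0,0,0,-1,0,0,0,0,0,0,-1,0,0,0,0,0,0,-1,0,0,0,0,0,0,-1,0,0,0,0,0,0,-1,0,0,0,0,0,0,-1]' --force 40

```text
time: 35.2
ee_pos: [0.6395, -0.0002, 0.0293]
eef_rot: [[0.003, 0.554, -0.832], [-0.0, -0.832, -0.554], [-1.0, 0.002, -0.002]]
wrist_force: [0.1, 0.4, 5.6]
gripper_width: 0.0213
```

```bash
python3 -c "
from h import *
go((.5003,-.4,.09),-80.3)"
```

```text
t 35.2 pos [ 0.6395 -0.0002  0.0293] yaw -56.33 w 0.0213 q6 50.396955847145264 | shares [-0.6099  2.5561  3.3737] [ 0.2664 -0.0016 -0.0009]
```

Request:
play_rows --plan '[-0.3,0,0,0,0,0,-1,-0.7,0,0,0,0,0,-1,-0.9,0.1,0.2,0,0,0,-1,-0.9,0.4,0.5,0,-0.001,-0.001,-1,-0.9,0.7,0.93,0,-0.001,-0.001,-1]'

```text
time: 35.83
ee_pos: [0.6005, -0.1106, 0.119]
eef_rot: [[0.001, 0.556, -0.831], [0.0, -0.831, -0.556], [-1.0, 0.0, -0.001]]
wrist_force: [0.2, -0.8, -2.6]
gripper_width: 0.0215
```

Request:
play_rows --plan '[0,0.37,0.49,0,0,0,-1,0,0.74,0.98,0,0,0,-1,0,0.75,0.99,0,0,0,-1]'

```text
time: 36.2
ee_pos: [0.5582, -0.2316, 0.1184]
eef_rot: [[-0.0, 0.552, -0.834], [0.0, -0.834, -0.552], [-1.0, -0.0, -0.0]]
wrist_force: [0.3, 0.7, -1.9]
gripper_width: 0.0215
```

Request:
play_rows --plan '[0,0.37,0.49,0,0,0,-1,0,0.74,0.98,0.05,0,0,-1,0,0.75,0.99,0.15,0,0,-1,0,0.75,0.99,0.25,0,0,-1]'

```text
time: 36.7
ee_pos: [0.5167, -0.3488, 0.1177]
eef_rot: [[-0.001, 0.184, -0.983], [0.001, -0.983, -0.184], [-1.0, -0.001, 0.001]]
wrist_force: [-0.7, 1.3, -2.4]
gripper_width: 0.0212
```

```bash
python3 -c "
from h import *
go((.5003,-.4,.06),-80.3)"; python3 look.py w22;  python3 -c "
from h import *
x,y,w=.5003,-.4,9.7
overlay('w22',[(rectp(x,y,.004,w,-.055,.055,-.036,.036),G),(rectp(x,y,.004,w,-.068,.068,-.049,.049),Rd)],'pics/o22.png',1)"
```

```text
t 36.7 pos [ 0.5167 -0.3488  0.1177] yaw -79.37 w 0.0212 q6 39.26906299599227 | shares [0.577  0.4735 0.2551] [0.0104 0.0005 0.0007]
36.7 [ 0.5167 -0.3488  0.1177] [ 1.076  -0.2953  0.3402 -0.0224 -0.0028 71.6405]
```

View pics/o22.png

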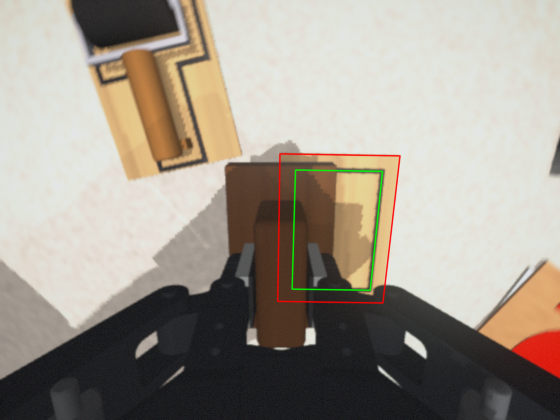

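Request:
play_rows --plan '[0,0.25,0.13,0.01,0,0,-1,0.1,0.47,0.255,0.01,0,0,-1,0.4,0.474,0.255,0.01,0,0,-1,0.6,0.474,0.255,0.01,0,0,-1,0.7,0.474,0.255,0.01,0,0,-1,0.7,0.474,0.255,0.01,0,0,-1]'

```text
time: 37.5
ee_pos: [0.5, -0.3993, 0.0469]
eef_rot: [[-0.002, 0.163, -0.987], [0.002, -0.987, -0.163], [-1.0, -0.002, 0.002]]
wrist_force: [-0.7, -0.1, -1.3]
gripper_width: 0.0214
```

```bash
python3 -c "
from h import *
go((.5003,-.4,.0295),-80.3)"; python3 look.py w23;  python3 -c "
from h import *
x,y,w=.5003,-.4,9.7
overlay('w23',[(rectp(x,y,.004,w,-.055,.055,-.036,.036),G),(rectp(x,y,.004,w,-.068,.068,-.049,.049),Rd)],'pics/o23.png',2,(130,60,430,300))"
```

```text
t 37.5 pos [ 0.5    -0.3993  0.0469] yaw -80.6 w 0.0214 q6 36.07012245803015 | shares [ 0.1744  0.0078 -0.0023] [-0.0033  0.001   0.0014]
37.5 [ 0.5    -0.3993  0.0469] [ 0.1258 -1.4354 -0.665  -0.1116  0.6144  0.3125]
```

View pics/o23.png

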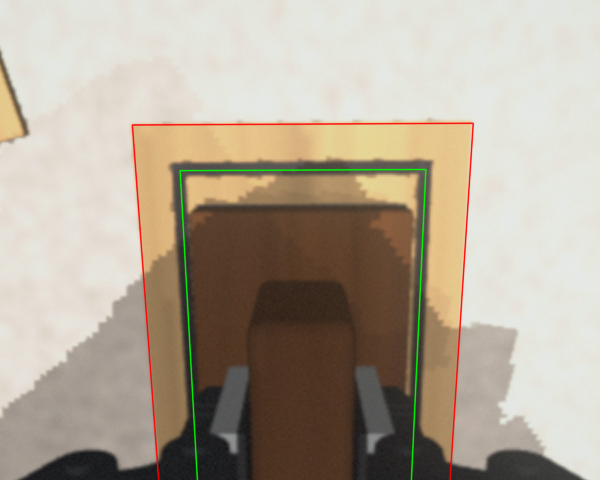

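Request:
play_rows --plan '[0.07,0.001,-0.002,0,0.001,0.001,-1,0.11,0.001,-0.002,0,0.001,0.001,-1,0.14,0.001,-0.002,0,0.001,0.001,-1,0.16,0.001,-0.002,0,0.001,0.001,-1,0.17,0.001,-0.002,0,0.001,0.001,-1,0.175,0.001,-0.002,0,0.001,0.001,-1,0.175,0.001,-0.002,0,0.001,0.001,-1]'

```text
time: 38.42
ee_pos: [0.5005, -0.3996, 0.0303]
eef_rot: [[0.001, 0.163, -0.987], [-0.0, -0.987, -0.163], [-1.0, 0.0, -0.001]]
wrist_force: [0.2, 0.7, -2.8]
gripper_width: 0.0214
```

```bash
python3 look.py w24;  python3 -c "
from h import *
x,y,w=.5003,-.4,9.7
go((x,y,.0293),-80.3); print(env.get_obs()['wrist_force'])
overlay('w24',[(rectp(x,y,.004,w,-.055,.055,-.036,.036),G),(rectp(x,y,.018,w,-.047,.047,-.028,.028),B),(rectp(x,y,.004,w,-.068,.068,-.049,.049),Rd)],'pics/o24.png',3,(170,80,390,280))"
```

```text
38.425 [ 0.5005 -0.3996  0.0303] [-0.0534  0.0679 -0.0669  0.0534  0.0346  0.1355]
t 38.48 pos [ 0.5005 -0.3996  0.0303] yaw -80.61 w 0.0215 q6 36.06508197276423 | shares [0.01   0.0034 0.0028] [-0.0034 -0.0005 -0.0003]
[-0.4877 -0.2552 -1.973 ]
```

View pics/o24.png

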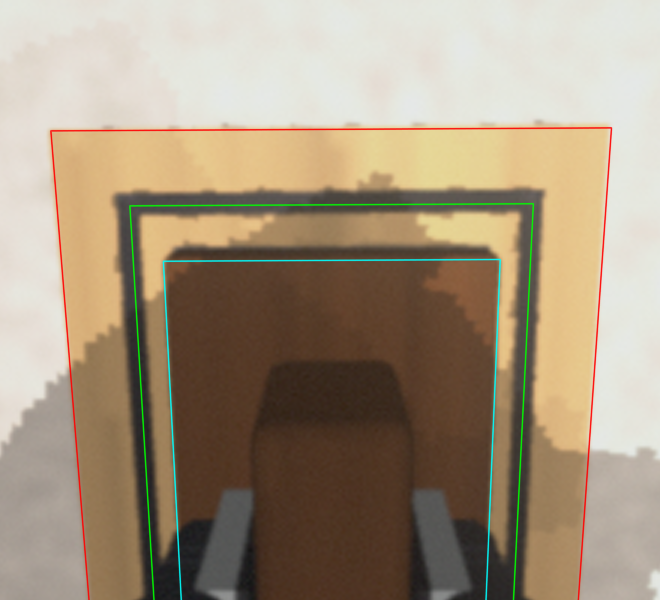

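Request:
play_rows --plan '[0.006,0,0,-0.003,0,0,-1,0.011,0,0,-0.003,0,0,-1,0.013,0,0,-0.003,0,0,-1,0.013,0,0,-0.003,0,0,-1]'

```text
time: 38.98
ee_pos: [0.5005, -0.3997, 0.0293]
eef_rot: [[0.001, 0.168, -0.986], [-0.0, -0.986, -0.168], [-1.0, 0.001, -0.001]]
wrist_force: [-1.4, 0.9, 2.0]
gripper_width: 0.0212
```

Request:
play_rows --plan '[0,0,0,0,0,0,-0.2,0,0,0,0,0,0,0.3,0,0,0,0,0,0,1,0,0,0,0,0,0,1,-0.3,0,0,0,0,0,1,-0.8,0,0,0,0,0,1,-1,0,0,0,0,0,1,-1,0,0,0,0,0,1]'

```text
time: 39.98
ee_pos: [0.5008, -0.4, 0.1307]
eef_rot: [[0.003, 0.168, -0.986], [-0.003, -0.986, -0.168], [-1.0, 0.003, -0.003]]
wrist_force: [-1.2, -0.1, -0.3]
gripper_width: 0.0853
```

```bash
python3 look.py w25;  python3 - <<'E'
from h import *
x,y,w=.5003,-.4,9.7
overlay('w25',[(rectp(x,y,.004,w,-.055,.055,-.036,.036),G),(rectp(x,y,.018,w,-.047,.047,-.028,.028),B)],'pics/o25.png',3,(180,80,380,280))
im=env.capture('top')[:,:,::-1];cv2.imwrite('pics/topE.png',cv2.resize(im[130:280,90:470],None,fx=2.1,fy=2.1,interpolation=cv2.INTER_CUBIC))
cv2.imwrite('pics/sideE.png',env.capture('side')[:,:,::-1])
E
```

```text
39.975 [ 0.5008 -0.4     0.1307] [-0.127   2.2665  1.808   0.016  -1.2004 -0.0072]
```

View pics/o25.png

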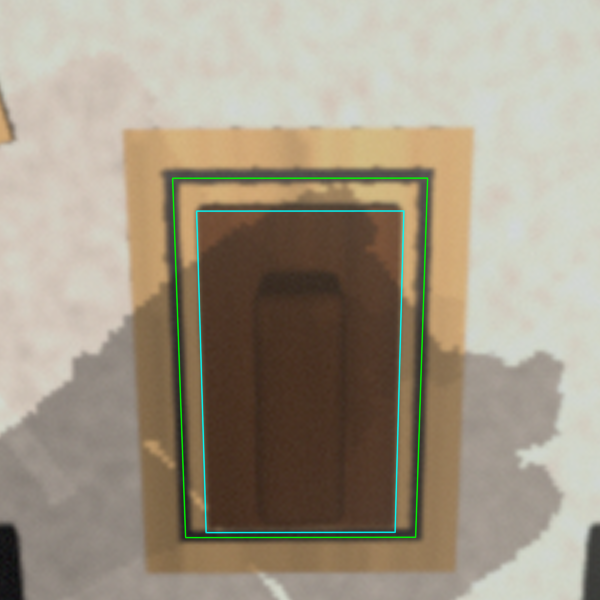

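View pics/topE.png

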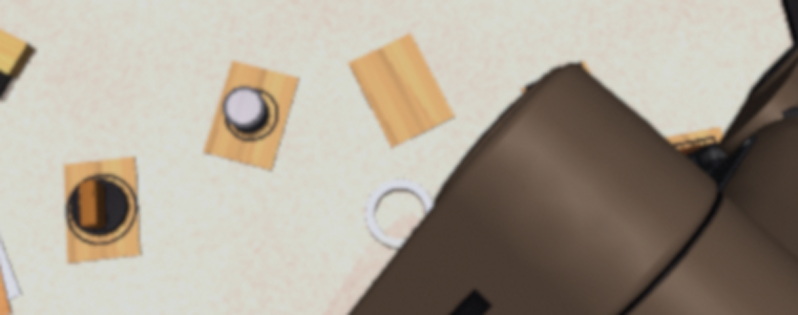

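View pics/sideE.png

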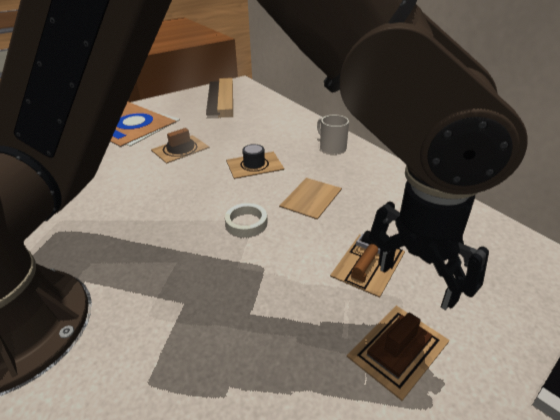

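Request:
play_rows --plan '[-0.6,0,0,0,0,0,1,-1,0,0,0,0,0,1,-1,0,0,0,0,0,1,-1,0,0,0,0,0,1]'

```text
time: 40.62
ee_pos: [0.4996, -0.399, 0.2262]
eef_rot: [[-0.002, 0.168, -0.986], [0.003, -0.986, -0.168], [-1.0, -0.003, 0.002]]
wrist_force: [-0.2, -0.8, -0.5]
gripper_width: 0.0856
```

```bash
python3 -c "
from h import *
print(env.sign_off())"
```

```text
the job is handed in; nothing more can be done
None
```

All four tools are on their own pads, and I handed the job in at about 41 s of the 144 s allowed. I set the rubbing pad and then the tin on their circles. After that I parked the block on the bare pad, moved the roller to its T with the handle on the narrow leg, and set the block on its rectangle.

What the last checks showed:
- **Roller and block:** the wrist-camera overlays matched both outlines to about 1 mm, with the directions as drawn.
- **Tin and rubbing pad:** both sit inside their circles, about 1 to 2 mm off centre. I left them there because the drawn lines are 7 to 8 mm outside the tools.
- **Setting down:** the four final placings were made at light contact, with at most about 5 N read at the wrist. When I parked the block there was no clear contact reading, so it may have dropped a fraction of a millimetre.
- **The rest of the scene:** the last side picture showed the bare pad empty and the tape where it was. The arm hid the roller's and block's pads in the last top picture, so those two rest on the wrist and side views.

No check failed or disagreed by more than about 2 mm.

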